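Run-out sweep on a hand-cranked rotary gauge

ROBOT

A 6-joint arm with a two-finger parallel gripper is mounted at the origin on the work surface. World frame = base frame: x ahead of the robot, y to its left, z up, the work surface at z = 0. Lengths are in mm, angles in rad, forces in N, time in s.
With the tool pointing down it reaches from about 350 to 875 mm from the base axis. Payload 4.2 kg.
Tool frame: the origin (TCP) lies on the mounting face of the last link; the fingertips stand 182 mm ahead of it and the grasp point (between the pads) lies 164 mm ahead of it; x points along the fingers, y is the direction in which the jaws open and shut, and the axes are right-handed (so a half turn about x gives the same grasp; the last joint's range is limited). The gripper opens to 87 mm and grips with 3 to 60 N. Pads are 19 mm wide; open, the fingers measure 117 mm over their backs; the gripper's body (75 mm by 190 mm) begins 51 mm behind the grasp point.
Start: joints at [1.59, 0.385, 0.008, 0, -1.194, -0.259], TCP at [148.411, 607.103, 404.75] pointing down, gripper open.
Joint ranges: [-3.14, 3.14], [-1.21, 2.06], [-1.07, 1.41], [-3.16, 2.05], [-2.99, -0.16], [-3.1, 3.1]. Speed limits (rad/s): [2.79, 2.79, 3.14, 3.14, 3.14, 3.14].

INTERFACE

Orientations are given as a unit quaternion [w, x, y, z].
In Python, from station import sensors, snapshot, camera_params, bot gives the robot as it stands.
- The arm moves only by the tool jog_arm, never from a script. Its argument "motion" is a list of rows, each a list of 3 entries, a list of its own where there are three numbers: the shift along the tool's x, y, z in m, then the turn, a rotation vector about the tool's x, y, z in degrees, then the opening, from -1 (shut) to 1 (fully open). In form: [[[dx, dy, dz], [ax, ay, az], fingers], ...]. A call has 1 to 5 rows; each row shifts and turns the commanded pose from where the row before left it, along the tool's axes as they then stand; what a row does not reach is not made up. A row lasts 1/10 s, in which the tool goes at most 50 mm and 8.59 degrees, less where a joint would pass 70% of its speed; a pose out of reach is approached as far as the arm can. A call with a gripper value outside its range is refused whole. The fingers move at their own pace and stop on an object; "grip_force" is the grip in N (left out, the last holds). Time passes only in rows, so rows that do not move let the fingers close. It gives the time, the measured TCP pose, the force and the opening at its end, in the units of the state.
- sensors.read_state(): the state, without advancing time (a new reading comes with each control period).
- snapshot(name): name is "side" or "top" or "wrist"; returns the picture (400x640x3 uint8, blue, green, red); there is no depth.
- camera_params(name): a dict with "fx", "fy", "cx", "cy" (pixels), "extrinsics" (4x4, takes a point from camera to world coordinates). Camera axes: x right, y up, looking along -z (the intrinsics and any distortion apply to the point x, -y, -z); pixel columns grow to the right and rows downward; lengths in mm; the calibration is good to about 2 mm. A picture is of the moment at which its call begins: read the wrist's pose just before it. camera_params takes no time and is no camera call; for the wrist camera it gives the pose at the moment of the call.
- bot.hand_in(): hands the job in, once; it reports no verdict.
The state is a dict: "t": time; "q": joint angles; "qvel": joint speeds; "joint_efforts": joint torques, N m; "tcp_pos": TCP position; "orientation": TCP orientation; "contact_force": force on the tool from outside, world axes, zero at the start; "torque": the same for the moment, N m; "gripper_width": opening from 0.0 (shut) to 1.0 (fully open).
Only numpy, scipy, OpenCV 4.12 (cv2) and the standard library are available. Lean on these libraries where they do the work, as an engineer would, in place of code of your own. Each camera call takes 0.05 s, during which the arm holds its last target. There are 200 camera calls.

TASK

Check the clamped flange for run-out: take the handwheel by its handle and crank the round table anticlockwise (seen from above) up to 12 rpm, and keep it at 12 rpm, give or take 2, for at least 6 seconds without a break. Then slow it down and stop it with the long dark zero line of the table at the fixed pointer, within 5 degrees, and let go of the handle. Drive it only by the handwheel, never race the table above 18 rpm or let it run backwards under the stylus (if you overshoot, go round again), and leave the other things on the bench where they are.

Things in the scene. Friction and masses are not known exactly. Their poses are not given: they have to be found in the camera images.
- gauge: Rotary run-out gauge, fixed, blue cast base about 300 x 570 mm, 50 mm high; origin on the bench under it, z up, y from handwheel to table. Upright axes: table at (0, 130) mm, handwheel at (0, -130) mm. A column with a dial indicator, 225 mm high, stands at (0, 315) mm; its stylus rests on the flange. On the -x side of the table rim a brass drag shoe rides in a dark cage, 131 mm high.
- turntable (a joint): Angle in rad the round table has turned since the start, growing anticlockwise seen from above, unlimited; starts at 0, at rest (the zero line then stands anywhere). 12 rpm = 1.26 rad/s. Nominal inertia with the flange 0.047 kg m2 (varies by a quarter); drag 0.042 N m dry, mostly from the drag shoe (varies by up to a half), plus 0.004 N m s/rad.
- platter: The round iron table, top 210 mm across and 100 mm above the bench, with a lower rim step 260 mm across, and the flange (128 mm across, hub 82 mm, top 152 mm above the bench) under three clamps. Origin on the table axis, 82 mm above the bench; x points to the zero line. Nominally 12 rpm needs the handwheel at 2.1 rad/s; with it stopped dead the table coasts 0.3 to 0.8 rad.
- zero_mark (a point): Outer end of the zero line: the one long dark radial line, 36 x 12 mm, on the table top at its edge; this point is 103 mm from the table axis, 100 mm above the bench. The short thin lines are plain divisions.
- pointer (a point): The fixed point where the zero line must stop: 103 mm from the table axis on the gauge's +x side, 100 mm above the bench, under the tip of the steel pointer that reaches in from its dark post.
- wheel_axis (a point): Handwheel axis (upright), point at grip height 141 mm. Wheel 152 mm across, rim top 105 mm, hub top 112 mm high, friction 0.02 N m. It drives the table in the same sense through a belt and a slipping oil coupling in the grey case: torque on the table = 0.035 N m s/rad x (1.25 x handwheel speed - table speed), no fixed angle between them, speed lag about 1.2 s.
- handle_grip (a point): Middle of the handwheel's upright handle: black round grip, 28 mm across, from 110 to 171 mm high, revolving freely on its pin 58 mm from the handwheel axis; this point is 141 mm above the bench. Grip it from above; the gripper need not turn with the wheel.
- spanner: Bystander: open-ended spanner with a wooden grip, 180 mm long; loose on the bench.
- bench_brush: Bystander: bench brush, 200 mm long; loose on the bench.
- oil_can: Bystander: grey oil bottle, 60 mm across, 150 mm high; loose on the bench.
- ring_gauge: Bystander: steel ring, 70 mm across, 20 mm high; loose on the bench.
- chuck_key: Bystander: T-shaped chuck key, 110 mm across its bar; loose on the bench.

How it is judged (in metres and radians):
On the way, in this order (a step that is already met when the one before it is completed fails the run):
1. the table turns anticlockwise at 12 rpm, give or take 2 (0.1 rpm of grace), for 6 s without a break (velocity of joint turntable between 1.037 and 1.477 rad/s), for 6 s.
2. the table stands with its zero line at the pointer (velocity of joint turntable between -0.05 and 0.05 rad/s and distance between zero_mark and pointer below 0.012 m), for 0.3 s.
At the end, for the whole second after the job is handed in: the table is at rest (under 0.05 rad/s) with the zero line's end within 12 mm of the pointer's point (about 6.7 degrees), the handle released (all of step 2 and angular speed of platter below 0.05 rad/s); the robot touches nothing.
It fails at once if the table is raced (over 1.9 rad/s, 18 rpm) (velocity of joint turntable above 1.9 rad/s).
It fails at once if the table runs backwards (faster than 0.08 rad/s) (velocity of joint turntable below -0.08 rad/s).
It fails at once if the robot touches the table or the flange (contact force between any of the arm, the fingers and platter above 0.5 N).
It fails at once if another thing on the bench is moved by more than 30 mm (distance of any of spanner, bench_brush, oil_can, ring_gauge, chuck_key from where it was at the start of the episode above 0.03 m).
It also fails if it takes over 64 s, if anything falls off the work surface, if the arm or the gripper's body presses on something with over 40 N, if the wrist force passes 120 N, or if a joint passes its speed limit or range.

## Working session

There is one attempt and no reset: what is moved stays moved. The work goes in short steps, Python scripts to look and compute and a tool call to move; the robot and the scene stay as the last step left them, time stands still between calls to the robot, and variables do not carry over. Pictures are saved under pics/ and viewed, about 8 in all and at most 12, crops included, and the job is handed in when it is done.

Besides the shell and the picture viewer there is one more tool, called after ">>>" as a command line: name --argument value ..., lists and objects as JSON in quotes. jog_arm: Moves the arm, as the interface text tells. Its arguments: {"type":"object","properties":{"motion":{"type":"array"},"grip_force":{"type":"number"}},"required":["motion"]}

```bash
mkdir -p pics; ls; python3 - <<'E'
from station import sensors, snapshot, camera_params, bot
import cv2,numpy as np
for n in("top","side"):
    im=snapshot(n); cv2.imwrite(f"pics/{n}0.png",im)
    p=camera_params(n); print(n,p["fx"],p["fy"],p["cx"],p["cy"],np.round(p["extrinsics"],3).tolist(),[k for k in p])
s=sensors.read_state();print(s)
E
```

```text
pics
top 466.4326368217382 466.4326368217382 323.21700884714505 185.48639176457638 [[-0.011, 0.989, -0.148, 283.133], [-1.0, -0.01, 0.008, 8.768], [0.007, 0.148, 0.989, 1437.295], [0.0, 0.0, 0.0, 1.0]] ['fx', 'fy', 'cx', 'cy', 'extrinsics']
side 466.27375331796617 466.27375331796617 317.90733292997686 201.73574894123448 [[0.877, 0.344, -0.335, 21.28], [-0.48, 0.605, -0.635, -903.371], [-0.016, 0.718, 0.696, 1084.744], [0.0, 0.0, 0.0, 1.0]] ['fx', 'fy', 'cx', 'cy', 'extrinsics']
{'t': 0.1, 'q': array([ 1.58955471e+00,  3.85494694e-01,  6.75209330e-03, -4.51956042e-04,
       -1.19401735e+00, -2.58608400e-01]), 'qvel': array([ 0.00044519, -0.00061875,  0.0032142 ,  0.00170274,  0.00268823,
       -0.00105291]), 'joint_efforts': array([ 6.04865581e-04, -3.91693175e+01,  1.87932765e+01,  4.23190847e+00,
        1.33821930e-02, -7.64228480e-05]), 'tcp_pos': array([148.38934247, 606.93894379, 403.75297224]), 'orientation': array([ 0.08394703, -0.70196953,  0.08536325,  0.70207178]), 'contact_force': array([-0.19692785, -0.35717006,  0.07712313]), 'torque': array([ 0.01713865, -0.01722312,  0.0175583 ]), 'gripper_width': 1.0015279998952795}
```

View pics/top0.png

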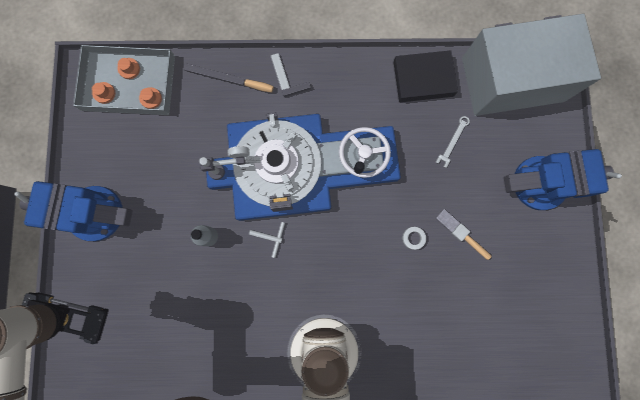

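View pics/side0.png

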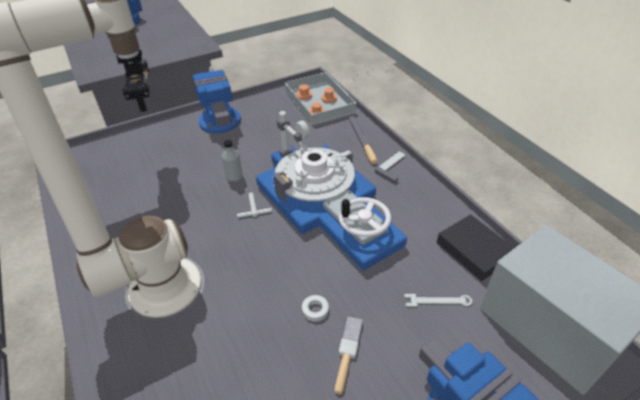

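The top view shows the table around (275,160), the handwheel around (365,153) with the black handle near (360,168), and a dark line near (264,136). The pointer post is at (272,120). The side view confirms the layout. Next I'll measure these.

```bash
cat > h.py <<'E'
from station import sensors, snapshot, camera_params, bot
import cv2,numpy as np
def ray(n,uv,p=None):
    p=p or camera_params(n);E=np.array(p["extrinsics"])
    d=np.array([(uv[0]-p["cx"])/p["fx"],-(uv[1]-p["cy"])/p["fy"],-1])
    return E[:3,3],E[:3,:3]@d
def onz(n,uv,z,p=None):
    o,d=ray(n,uv,p);return o+d*(z-o[2])/d[2]
def pix(n,P,p=None):
    p=p or camera_params(n);E=np.array(p["extrinsics"]);c=E[:3,:3].T@(np.array(P)-E[:3,3])
    return np.array([p["cx"]+p["fx"]*c[0]/-c[2],p["cy"]-p["fy"]*c[1]/-c[2]])
E
python3 - <<'E'
from h import *
im=cv2.imread("pics/top0.png");hsv=cv2.cvtColor(im,cv2.COLOR_BGR2HSV)
c=im[90:230,190:410]
cv2.imwrite("pics/crop0.png",cv2.resize(c,None,fx=3.6,fy=3.6,interpolation=cv2.INTER_CUBIC))
# white wheel rim
m=((hsv[...,1]<40)&(hsv[...,2]>170)).astype(np.uint8);m[:, :335]=0;m[:110]=0;m[195:]=0;m[:,395:]=0
cs,_=cv2.findContours(m,cv2.RETR_EXTERNAL,cv2.CHAIN_APPROX_NONE)
k=max(cs,key=cv2.contourArea);e=cv2.fitEllipse(k);print("rim",e,onz("top",e[0],105))
b=cv2.inRange(hsv,(100,120,40),(125,255,255));cs,_=cv2.findContours(b[100:230,195:410].copy(),cv2.RETR_EXTERNAL,2)
d=(hsv[...,2]<60).astype(np.uint8);d[:120]=0;d[190:]=0;d[:,:240]=0;d[:,395:]=0
n,l,s,ce=cv2.connectedComponentsWithStats(d)
for i in range(1,n):
    if s[i,4]>8: print(s[i],ce[i])
E
```

```text
rim ((362.26611328125, 152.5803985595703), (45.732032775878906, 53.318206787109375), 62.00944519042969) [ 578.21196559 -117.76157478  105.        ]
[260 132   7  10  29] [262.89655172 136.34482759]
[267 150  15  16 187] [274.20855615 157.9197861 ]
[354 162  10  12  92] [358.84782609 167.2173913 ]
```

View pics/crop0.png

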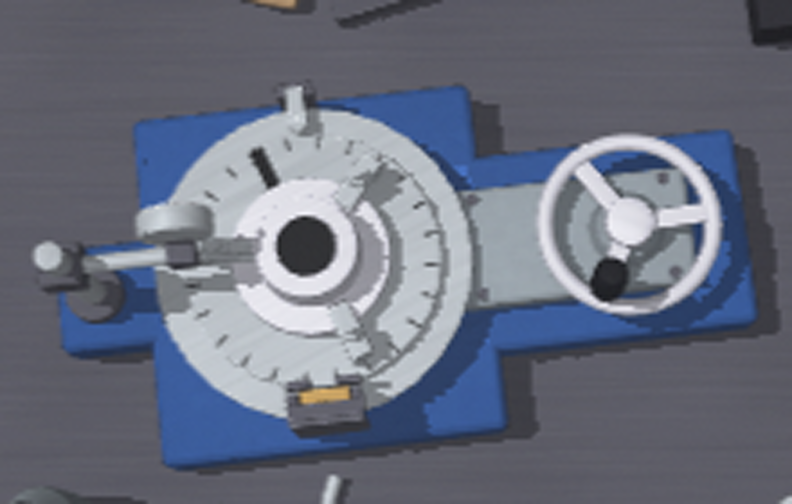

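The crop shows the zero line's outer end at crop (257,150), the pointer tip near (303,128) and the bore centre at (304,245). The wheel rim centre is near (629,225) and the handle top at (613,275). I'll turn these into world points.

```bash
python3 - <<'E'
from h import *
f=lambda u,v:(190+(u+.5)/3.6-.5,90+(v+.5)/3.6-.5)
T=onz("top",f(304,245),150);W=onz("top",f(629,225.5),105);H=onz("top",f(632,222),112)
print("T",T,"W",W,H,np.linalg.norm(T-W))
d=T-W;print("yaw of gauge y",np.degrees(np.arctan2(d[1],d[0]))-90)
a,b=onz("top",f(500,350),50),onz("top",f(757,322),50);d2=a-b;print("edge yaw",np.degrees(np.arctan2(d2[1],d2[0]))-90)
Z=onz("top",f(257,150),100);P=onz("top",f(303,128),110);print("Z",Z,"P",P)
for q in(Z,P): v=q-T;print(np.hypot(v[0],v[1]),np.degrees(np.arctan2(v[1],v[0])))
G=onz("top",(358.5,167),171);print("handle top",G,np.hypot(*(G-W)[:2]),np.degrees(np.arctan2(*(G-W)[1::-1])))
from scipy.spatial.transform import Rotation as R
s=sensors.read_state();q=s["orientation"];print(R.from_quat(np.r_[q[1:],q[0]]).as_matrix().round(3))
p=camera_params("wrist");print(np.round(p["extrinsics"],2),p["fx"])
E
```

```text
T [555.85598766 135.10572123 150.        ] W [ 579.05810356 -123.90568871  105.        ] [ 580.36824692 -125.70133629  112.        ] 263.91333551634466
yaw of gauge y 5.118865095234966
edge yaw 5.717309274329708
Z [646.16616309 178.83639046 100.        ] P [661.55311843 140.30222265 110.        ]
100.34091497174649 25.83754138825525
105.82479425649413 2.8146275758098374
handle top [ 522.98627718 -100.13584266  171.        ] 60.902013885533314 157.02704698768605
[[-0.    -0.238 -0.971]
 [-0.002 -0.971  0.238]
 [-1.     0.002 -0.   ]]
[[-2.4000e-01  9.4000e-01  2.5000e-01  2.1642e+02]
 [-9.7000e-01 -2.3000e-01 -6.0000e-02  5.8976e+02]
 [ 0.0000e+00 -2.5000e-01  9.7000e-01  3.8412e+02]
 [ 0.0000e+00  0.0000e+00  0.0000e+00  1.0000e+00]] 360.5251121479818
```

Wheel axis is at about (580,-125), table axis about (556,135), gauge yaw about 5.3°. The zero line stands about 26° in world and the pointer about 5°. I'll move above the handwheel.

>>> jog_arm --motion '[[[0, 0.015, -0.015], [0, 0, 0], 1], [[0, 0.03, -0.03], [0, 0, 0], 1], [[0, 0.031, -0.03], [0, 0, 0], 1], [[0, 0.031, -0.03], [0, 0, 0], 1], [[0, 0.031, -0.03], [0, 0, 0], 1]]' --grip_force 20

```text
t: 0.6
tcp_pos: [247.3, 439.3, 404.3]
orientation: [0.084, -0.702, 0.085, 0.702]
contact_force: [2.1, 0.1, 1.1]
gripper_width: 1.004
```

>>> jog_arm --motion '[[[0, 0.031, -0.03], [0, 0, 0], 1], [[0, 0.031, -0.03], [0, 0, 0], 1], [[0, 0.031, -0.03], [0, 0, 0], 1], [[0, 0.031, -0.03], [0, 0, 0], 1], [[0, 0.031, -0.03], [0, 0, 0], 1]]'

```text
t: 1.1
tcp_pos: [356.0, 253.0, 404.6]
orientation: [0.084, -0.702, 0.084, 0.702]
contact_force: [1.3, -0.1, 0.1]
gripper_width: 0.999
```

>>> jog_arm --motion '[[[0, 0.031, -0.03], [0, 0, 0], 1], [[0, 0.031, -0.03], [0, 0, 0], 1], [[0, 0.031, -0.03], [0, 0, 0], 1], [[0, 0.031, -0.03], [0, 0, 0], 1], [[0, 0.031, -0.03], [0, 0, 0], 1]]'

```text
t: 1.6
tcp_pos: [465.0, 66.8, 404.6]
orientation: [0.085, -0.702, 0.085, 0.702]
contact_force: [0.7, 1.0, 0.2]
gripper_width: 1.003
```

>>> jog_arm --motion '[[[0, 0.031, -0.03], [0, 0, 0], 1], [[0, 0.031, -0.03], [0, 0, 0], 1], [[0, 0.031, -0.03], [0, 0, 0], 1], [[0, 0.031, -0.03], [0, 0, 0], 1], [[0, 0.02, -0.02], [0, 0, 0], 1]]'

```text
t: 2.1
tcp_pos: [567.2, -107.0, 403.9]
orientation: [0.085, -0.702, 0.085, 0.702]
contact_force: [-0.5, 0.2, 0.2]
gripper_width: 0.998
```

>>> jog_arm --motion '[[[0, 0, 0], [0, 0, 0], 1], [[0, 0, 0], [0, 0, 0], 1]]'

```text
t: 2.3
tcp_pos: [566.2, -105.0, 403.8]
orientation: [0.085, -0.701, 0.085, 0.703]
contact_force: [0.1, 0.2, -0.1]
gripper_width: 1.003
```

```bash
python3 - <<'E'
from h import *
s=sensors.read_state();print(s["t"],s["tcp_pos"],s["q"],s["qvel"].round(3),s["orientation"])
p=camera_params("wrist");im=snapshot("wrist");cv2.imwrite("pics/w1.png",im)
import json;json.dump({k:np.array(v).tolist() for k,v in p.items()},open("w1.json","w"))
t=snapshot("top");cv2.imwrite("pics/t1.png",t)
for P in([580,-125,105],[522,-102,171],[556,135,100]):print(pix("wrist",P,p))
cv2.imwrite("pics/v1.png",cv2.vconcat([im[::1],t])[:, :])
v=cv2.resize(cv2.hconcat([im,t]),(800,250));v2=cv2.vconcat([cv2.resize(im,(480,300)),cv2.resize(t,(480,300))]);cv2.imwrite("pics/v1.png",v2)
E
```

```text
2.3 [ 566.22968998 -104.95088329  403.79968175] [ 9.78033207e-02  3.02489844e-01 -1.16785050e-01 -5.25986626e-04
 -1.15343938e+00  1.23186632e+00] [ 0.03  -0.023 -0.014  0.001 -0.001  0.   ] [ 0.08513873 -0.70126568  0.08510074  0.70266329]
[337.95950304 173.07857046]
[329.13309009 285.13279996]
[ 49.04204081 270.31914873]
```

View pics/v1.png

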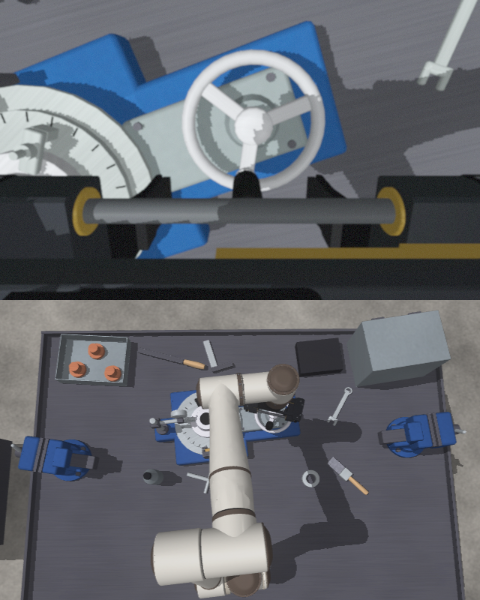

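The wrist view shows the wheel rim centred near (339,160) full-res, with the handle at (328,247), partly behind the gripper. In the top view the forearm hides the table's right half. I'll refine the wheel axis from the wrist view and triangulate.

```bash
cat > fit.py <<'E'
from h import *
def rimfit(n,im,p,W0,z=105,r=76):
    # outer white rim edge points: backproject white mask onto rim plane, take outermost per angle, fit circle
    hsv=cv2.cvtColor(im,cv2.COLOR_BGR2HSV);m=(hsv[...,1]<45)&(hsv[...,2]>165)
    v,u=np.nonzero(m);o=np.array([onz(n,(a,b),z,p)[:2] for a,b in zip(u,v)])
    W=np.array(W0,float)
    for _ in range(6):
        d=o-W;R=np.hypot(*d.T);a=np.degrees(np.arctan2(d[:,1],d[:,0]));k=(R>58)&(R<86)
        # rim band mid points: mean radius per angle bin
        P=[o[k&(abs(a-b)<3)].mean(0) for b in range(-180,180,6) if (k&(abs(a-b)<3)).sum()>6]
        P=np.array(P);A=np.c_[2*P,np.ones(len(P))];s=np.linalg.lstsq(A,(P**2).sum(1),rcond=None)[0];W=s[:2]
    return W,np.sqrt(s[2]+W@W),len(P)
E
python3 - <<'E'
from fit import *;import json
p=json.load(open("w1.json"));im=cv2.imread("pics/w1.png");print("wrist",rimfit("wrist",im,p,(575,-122)))
print("wrist cam pos",np.array(p["extrinsics"])[:3,3])
im=cv2.imread("pics/top0.png");print("top",rimfit("top",im,camera_params("top"),(580,-125)))
im=cv2.imread("pics/side0.png");print("side",rimfit("side",im,camera_params("side"),(580,-125)))
im=cv2.imread("pics/side0.png");hsv=cv2.cvtColor(im,cv2.COLOR_BGR2HSV)
d=(hsv[...,2]<55).astype(np.uint8);d[:190]=0;d[225:]=0;d[:,:335]=0;d[:,360:]=0
n,l,s,c=cv2.connectedComponentsWithStats(d);print(s,c)
# triangulate handle top/top cam with side blob centre
b=1+np.argmax(s[1:,4]);
o1,r1=ray("top",(358.85,167.2));o2,r2=ray("side",c[b]);A=np.c_[r1,-r2];x=np.linalg.lstsq(A,o2-o1,rcond=None)[0];print(o1+r1*x[0],o2+r2*x[1])
cv2.imwrite("pics/s0c.png",cv2.resize(im[120:280,240:420],None,fx=3.6,fy=3.6,interpolation=cv2.INTER_CUBIC))
E
```

```text
wrist (array([ 582.64183968, -122.50192855]), np.float64(70.14834473084285), 56)
wrist cam pos [ 634.22353391 -122.19277538  384.01159212]
top (array([ 579.26008055, -120.04375029]), np.float64(70.46260260204416), 51)
side (array([ 580.63506797, -121.58563837]), np.float64(70.89570897379458), 53)
[[     0      0    640    400 255911]
 [   342    201      7     16     89]] [[319.49099101 199.49690713]
 [345.40449438 208.39325843]]
[ 528.09767237 -103.6998797   140.92758764] [ 530.77328604 -104.70649866  141.52050749]
```

Wheel axis is about (581,-122) and the handle about (526,-103). I'll move over the handle, descend and close.

>>> jog_arm --motion '[[[0, 0.004, 0.02], [0, 0, 0], 1], [[0, 0.004, 0.019], [0, 0, 0], 1], [[0, 0, 0], [0, 0, 0], 1], [[0, 0, 0], [0, 0, 0], 1]]'

```text
t: 2.8
tcp_pos: [526.3, -102.2, 405.5]
orientation: [-0.084, 0.703, -0.084, -0.702]
contact_force: [1.3, 0.5, -0.7]
gripper_width: 0.996
```

```bash
python3 - <<'E'
from h import *
s=sensors.read_state();print(s["t"],s["tcp_pos"],s["qvel"].round(3),s["orientation"])
p=camera_params("wrist");im=snapshot("wrist");im2=snapshot("side")
E=np.array(p["extrinsics"])
for z in(110,141,171):
  u=pix("wrist",[526,-103,z],p);print(u);
cv2.imwrite("pics/v2.png",cv2.vconcat([cv2.resize(im,(480,300)),cv2.resize(im2[60:300,160:544],(480,300))]))
E
```

```text
2.8 [ 526.26435096 -102.16957235  405.53686118] [-0.007  0.022  0.022 -0.     0.001  0.001] [-0.08400948  0.70269396 -0.08387477 -0.7015188 ]
[318.7162648  197.93426408]
[318.7833958 208.758051 ]
[318.86533937 221.97012424]
```

View pics/v2.png

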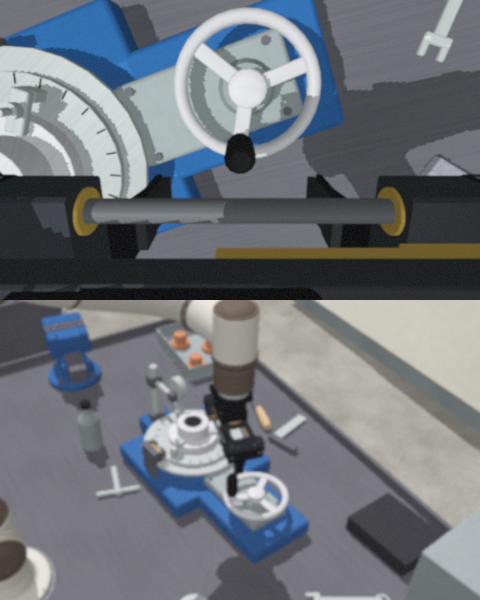

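The handle is at (239,152) in the scaled wrist view, where expected, between the jaws. I'll descend and grip.

>>> jog_arm --motion '[[[0.02, 0, 0], [0, 0, 0], 1], [[0.025, 0, 0], [0, 0, 0], 1], [[0.025, 0, 0], [0, 0, 0], 1], [[0.02, 0, 0], [0, 0, 0], 1], [[0.005, 0, 0], [0, 0, 0], 1]]' --grip_force 20

```text
t: 3.4
tcp_pos: [526.4, -102.8, 307.2]
orientation: [0.084, -0.7, 0.085, 0.704]
contact_force: [-0.7, -0.5, 0.4]
gripper_width: 1.001
```

>>> jog_arm --motion '[[[0, 0, 0], [0, 0, 0], -1], [[0, 0, 0], [0, 0, 0], -1], [[0, 0, 0], [0, 0, 0], -1], [[0, 0, 0], [0, 0, 0], -1], [[0, 0, 0], [0, 0, 0], -1]]'

```text
t: 3.9
tcp_pos: [526.7, -103.0, 310.5]
orientation: [-0.085, 0.703, -0.084, -0.702]
contact_force: [1.1, 0.4, -0.2]
gripper_width: 0.634
```

```bash
cat > tab.py <<'E'
# rows for circling: python tab.py start_deg(world) n step_deg [r]
import sys,numpy as np
Ry=np.array([-.238,-.971]);Rz=np.array([-.971,.238])
def rows(a0,steps,r=58):
    a=np.radians(a0+np.r_[0,np.cumsum(steps)]);P=r*np.c_[np.cos(a),np.sin(a)];D=np.diff(P,axis=0)
    y=np.cumsum(D@Ry);z=np.cumsum(D@Rz)
    y=np.diff(np.r_[0,y.round(1)]);z=np.diff(np.r_[0,z.round(1)])
    return [[round(b/1000,4),round(c/1000,4)] for b,c in zip(y,z)]
E
python3 - <<'E'
from h import *;from tab import *
s=sensors.read_state();print(s["t"],s["tcp_pos"],s["contact_force"],s["gripper_width"])
d=s["tcp_pos"][:2]-np.array([581,-122]);a=np.degrees(np.arctan2(d[1],d[0]));print(np.hypot(*d),a)
from scipy.spatial.transform import Rotation as R
q=s["orientation"];M=R.from_quat(np.r_[q[1:],q[0]]).as_matrix();print(M.round(4))
for i in range(12):
    print(round(a+i*30),rows(a+i*30,[6]*5),)
E
```

```text
3.9 [ 526.6625939  -103.02798086  310.45034742] [ 1.06110886  0.42613604 -0.18066688] 0.6338187812002596
57.55424582173124 160.7532448726863
[[ 1.400e-03 -2.375e-01 -9.714e-01]
 [ 1.000e-04 -9.714e-01  2.375e-01]
 [-1.000e+00 -4.000e-04 -1.300e-03]]
161 [[np.float64(0.0061), np.float64(0.0003)], [np.float64(0.006), np.float64(-0.0004)], [np.float64(0.006), np.float64(-0.001)], [np.float64(0.0059), np.float64(-0.0016)], [np.float64(0.0056), np.float64(-0.0023)]]
191 [[np.float64(0.0054), np.float64(-0.0028)], [np.float64(0.005), np.float64(-0.0034)], [np.float64(0.0047), np.float64(-0.0038)], [np.float64(0.0043), np.float64(-0.0044)], [np.float64(0.0038), np.float64(-0.0047)]]
221 [[np.float64(0.0033), np.float64(-0.0051)], [np.float64(0.0027), np.float64(-0.0055)], [np.float64(0.0021), np.float64(-0.0056)], [np.float64(0.0015), np.float64(-0.0059)], [np.float64(0.0009), np.float64(-0.006)]]
251 [[np.float64(0.0003), np.float64(-0.0061)], [np.float64(-0.0004), np.float64(-0.006)], [np.float64(-0.001), np.float64(-0.006)], [np.float64(-0.0016), np.float64(-0.0059)], [np.float64(-0.0023
[... 1069 characters left out ...]
float64(0.0059)], [np.float64(-0.0009), np.float64(0.006)]]
431 [[np.float64(-0.0003), np.float64(0.0061)], [np.float64(0.0004), np.float64(0.006)], [np.float64(0.001), np.float64(0.006)], [np.float64(0.0016), np.float64(0.0059)], [np.float64(0.0023), np.float64(0.0056)]]
461 [[np.float64(0.0028), np.float64(0.0054)], [np.float64(0.0034), np.float64(0.005)], [np.float64(0.0038), np.float64(0.0047)], [np.float64(0.0044), np.float64(0.0043)], [np.float64(0.0047), np.float64(0.0038)]]
491 [[np.float64(0.0051), np.float64(0.0033)], [np.float64(0.0055), np.float64(0.0027)], [np.float64(0.0056), np.float64(0.0021)], [np.float64(0.0059), np.float64(0.0015)], [np.float64(0.006), np.float64(0.0009)]]
```

>>> jog_arm --motion '[[[0, 0, 0], [0, 0, 0], -1], [[0, 0, 0], [0, 0, 0], -1], [[0, 0, 0], [0, 0, 0], -1], [[0, 0, 0], [0, 0, 0], -1], [[0, 0, 0], [0, 0, 0], -1]]'

```text
t: 4.4
tcp_pos: [526.6, -103.0, 309.8]
orientation: [0.085, -0.702, 0.085, 0.702]
contact_force: [-0.2, 0.3, 0.3]
gripper_width: 0.316
```

>>> jog_arm --motion '[[[0, 0, 0], [0, 0, 0], -1], [[0, 0.0061, 0.0003], [0, 0, 0], -1], [[0, 0.006, -0.0004], [0, 0, 0], -1], [[0, 0.006, -0.001], [0, 0, 0], -1], [[0, 0.0059, -0.0016], [0, 0, 0], -1]]'

```text
t: 4.9
tcp_pos: [523.0, -127.7, 309.8]
orientation: [0.085, -0.702, 0.085, 0.702]
contact_force: [-3.0, 0.6, 1.7]
gripper_width: 0.314
```

>>> jog_arm --motion '[[[0, 0.0056, -0.0023], [0, 0, 0], -1], [[0, 0.0054, -0.0028], [0, 0, 0], -1], [[0, 0.005, -0.0034], [0, 0, 0], -1], [[0, 0.0047, -0.0038], [0, 0, 0], -1], [[0, 0.0043, -0.0044], [0, 0, 0], -1]]'

```text
t: 5.4
tcp_pos: [533.2, -156.4, 309.8]
orientation: [0.084, -0.701, 0.085, 0.703]
contact_force: [-4.3, -1.6, 4.4]
gripper_width: 0.314
```

>>> jog_arm --motion '[[[0, 0.0038, -0.0047], [0, 0, 0], -1], [[0, 0.0033, -0.0051], [0, 0, 0], -1], [[0, 0.0027, -0.0055], [0, 0, 0], -1], [[0, 0.0021, -0.0056], [0, 0, 0], -1], [[0, 0.0015, -0.0059], [0, 0, 0], -1]]'

```text
t: 5.9
tcp_pos: [556.6, -176.3, 309.9]
orientation: [0.084, -0.702, 0.085, 0.702]
contact_force: [-3.0, -3.5, 2.3]
gripper_width: 0.318
```

>>> jog_arm --motion '[[[0, 0.0009, -0.006], [0, 0, 0], -1], [[0, 0.0003, -0.0061], [0, 0, 0], -1], [[0, -0.0004, -0.006], [0, 0, 0], -1], [[0, -0.001, -0.006], [0, 0, 0], -1], [[0, -0.0016, -0.0059], [0, 0, 0], -1]]'

```text
t: 6.4
tcp_pos: [587.0, -181.2, 310.0]
orientation: [-0.084, 0.703, -0.085, -0.701]
contact_force: [-0.1, -2.5, 1.7]
gripper_width: 0.319
```

```bash
python3 - <<'E'
from h import *
s=sensors.read_state();print(s["t"],s["tcp_pos"],s["contact_force"],s["torque"],s["gripper_width"])
im=snapshot("top");i2=snapshot("side");cv2.imwrite("pics/t3.png",im);cv2.imwrite("pics/s3.png",i2)
v=cv2.vconcat([cv2.resize(im[80:240,170:426],(480,300)),cv2.resize(i2[100:300,200:520],(480,300))]);cv2.imwrite("pics/v3.png",v)
E
```

```text
6.4 [ 587.04544051 -181.22722094  310.00364494] [-0.13916805 -2.47777069  1.72135735] [-1.31899471  0.31966962 -0.04942323] 0.3193037468285872
```

View pics/v3.png

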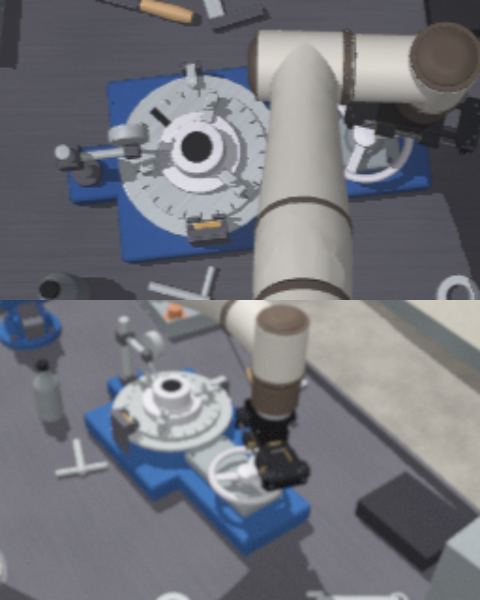

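The top view shows the zero line at (158,115) in the crop, and most of the table is visible. The side view also sees the table. Contact forces are small. Next comes an angle detector and the 12°-per-row table.

```bash
cat > ang.py <<'E'
from h import *
import json,sys,os
T=np.array([557,135.6])
def angle(n,im):
    aa=np.radians(np.arange(0,360,1.));rr=np.arange(72,100,2.)
    P=np.array([[T[0]+r*np.cos(a),T[1]+r*np.sin(a),100] for a in aa for r in rr])
    p=camera_params(n);E=np.array(p["extrinsics"]);c=(P-E[:3,3])@E[:3,:3]
    u=p["cx"]-p["fx"]*c[:,0]/c[:,2];v=p["cy"]+p["fy"]*c[:,1]/c[:,2]
    g=cv2.remap(im.max(2).astype(np.float32),u.astype(np.float32)[None],v.astype(np.float32)[None],1).reshape(len(aa),len(rr))
    f=(g<85).mean(1);k=f>.6
    # runs of dark columns
    out=[];i=np.nonzero(k)[0]
    for s in np.split(i,np.nonzero(np.diff(i)>2)[0]+1) if len(i) else []:
        out.append((round(float(np.average(s,weights=f[s]))-5.3,1),len(s)))
    return out   # deg relative to pointer (gauge +x), widths
def log():
    s=sensors.read_state();a=snapshot("top");c=angle("top",a)
    print("t",round(s["t"],2),"top",c,"tcp",s["tcp_pos"].round(1),"F",s["contact_force"].round(0))
    d=s["tcp_pos"][:2]-np.array([581,-123.3]);print("wheel deg",np.degrees(np.arctan2(d[1],d[0])).round(1)%360)
    cv2.imwrite("pics/L%.2f.png"%s["t"],a)
if __name__=="__main__": log()
E
python3 - <<'E'
from ang import *;from tab import *
for n,f in(("top","top0"),("top","t3"),("side","side0"),("side","s3")): print(f,angle(n,cv2.imread(f"pics/{f}.png")))
r=rows(276,[12]*30,58.1)
for i in range(6): print(276+60*i,[[float(a),float(b)] for a,b in r[5*i:5*i+5]])
E
```

```text
top0 [(21.3, 6)]
t3 [(41.2, 6)]
side0 []
s3 []
276 [[-0.0053, -0.0109], [-0.0074, -0.0096], [-0.0093, -0.0079], [-0.0107, -0.0057], [-0.0116, -0.0034]]
336 [[-0.0122, -0.0009], [-0.012, 0.0016], [-0.0114, 0.0041], [-0.0103, 0.0064], [-0.0088, 0.0084]]
396 [[-0.0068, 0.0101], [-0.0046, 0.0112], [-0.0022, 0.012], [0.0004, 0.0121], [0.0029, 0.0118]]
456 [[0.0053, 0.0109], [0.0074, 0.0096], [0.0093, 0.0079], [0.0107, 0.0057], [0.0116, 0.0034]]
516 [[0.0121, 0.0009], [0.0121, -0.0016], [0.0114, -0.0041], [0.0103, -0.0064], [0.0088, -0.0084]]
576 [[0.0068, -0.0101], [0.0046, -0.0112], [0.0022, -0.012], [-0.0004, -0.0121], [-0.0029, -0.0118]]
```

The table has already turned 20°, so the drag is below nominal and I'll use 11° per row. Generating the rows.

```bash
cat > gen.py <<'E'
import sys;from tab import *
a=float(sys.argv[1]);st=eval(sys.argv[2]);r=rows(a,st,58.1)
for i in range(0,len(r),5): print([[[0,float(x),float(y)],[0,0,0],-1] for x,y in r[i:i+5]])
print("end",a+sum(st))
E
python3 gen.py 276 "[6,9]+[11]*23"
```

```text
[[[0, -0.0024, -0.0056], [0, 0, 0], -1], [[0, -0.0045, -0.0079], [0, 0, 0], -1], [[0, -0.0072, -0.0085], [0, 0, 0], -1], [[0, -0.0087, -0.0069], [0, 0, 0], -1], [[0, -0.0099, -0.0052], [0, 0, 0], -1]]
[[[0, -0.0107, -0.0032], [0, 0, 0], -1], [[0, -0.011, -0.0011], [0, 0, 0], -1], [[0, -0.0111, 0.001], [0, 0, 0], -1], [[0, -0.0107, 0.0031], [0, 0, 0], -1], [[0, -0.0099, 0.0051], [0, 0, 0], -1]]
[[[0, -0.0087, 0.0069], [0, 0, 0], -1], [[0, -0.0073, 0.0084], [0, 0, 0], -1], [[0, -0.0055, 0.0097], [0, 0, 0], -1], [[0, -0.0036, 0.0106], [0, 0, 0], -1], [[0, -0.0015, 0.011], [0, 0, 0], -1]]
[[[0, 0.0006, 0.0111], [0, 0, 0], -1], [[0, 0.0028, 0.0108], [0, 0, 0], -1], [[0, 0.0047, 0.0101], [0, 0, 0], -1], [[0, 0.0066, 0.0089], [0, 0, 0], -1], [[0, 0.0082, 0.0076], [0, 0, 0], -1]]
[[[0, 0.0095, 0.0059], [0, 0, 0], -1], [[0, 0.0104, 0.0039], [0, 0, 0], -1], [[0, 0.011, 0.0019], [0, 0, 0], -1], [[0, 0.0111, -0.0003], [0, 0, 0], -1], [[0, 0.0109, -0.0023], [0, 0, 0], -1]]
end 544.0
```

>>> jog_arm --motion '[[[0, -0.0024, -0.0056], [0, 0, 0], -1], [[0, -0.0045, -0.0079], [0, 0, 0], -1], [[0, -0.0072, -0.0085], [0, 0, 0], -1], [[0, -0.0087, -0.0069], [0, 0, 0], -1], [[0, -0.0099, -0.0052], [0, 0, 0], -1]]'

```text
t: 7.0
tcp_pos: [628.2, -156.3, 310.0]
orientation: [-0.085, 0.703, -0.085, -0.701]
contact_force: [2.2, -2.3, 0.1]
gripper_width: 0.318
```

>>> jog_arm --motion '[[[0, -0.0107, -0.0032], [0, 0, 0], -1], [[0, -0.011, -0.0011], [0, 0, 0], -1], [[0, -0.0111, 0.001], [0, 0, 0], -1], [[0, -0.0107, 0.0031], [0, 0, 0], -1], [[0, -0.0099, 0.0051], [0, 0, 0], -1]]'

```text
t: 7.5
tcp_pos: [634.6, -102.0, 309.7]
orientation: [0.084, -0.702, 0.084, 0.702]
contact_force: [-0.1, -1.7, 2.2]
gripper_width: 0.318
```

```bash
python3 ang.py
```

```text
t 7.5 top [] tcp [ 634.6 -102.   309.7] F [-0. -2.  2.]
wheel deg 21.7
```

>>> jog_arm --motion '[[[0, -0.0087, 0.0069], [0, 0, 0], -1], [[0, -0.0073, 0.0084], [0, 0, 0], -1], [[0, -0.0055, 0.0097], [0, 0, 0], -1], [[0, -0.0036, 0.0106], [0, 0, 0], -1], [[0, -0.0015, 0.011], [0, 0, 0], -1]]'

```text
t: 8.05
tcp_pos: [594.7, -66.9, 309.5]
orientation: [0.084, -0.701, 0.085, 0.703]
contact_force: [-0.5, -9.1, -0.9]
gripper_width: 0.317
```

```bash
python3 ang.py
```

```text
t 8.05 top [(90.7, 7)] tcp [594.7 -66.9 309.5] F [-1. -9. -1.]
wheel deg 76.4
```

>>> jog_arm --motion '[[[0, 0.0006, 0.0111], [0, 0, 0], -1], [[0, 0.0028, 0.0108], [0, 0, 0], -1], [[0, 0.0047, 0.0101], [0, 0, 0], -1], [[0, 0.0066, 0.0089], [0, 0, 0], -1], [[0, 0.0082, 0.0076], [0, 0, 0], -1]]'

```text
t: 8.6
tcp_pos: [543.8, -77.7, 309.6]
orientation: [-0.085, 0.704, -0.085, -0.7]
contact_force: [7.2, -7.5, -6.1]
gripper_width: 0.318
```

```bash
python3 ang.py
```

```text
t 8.6 top [(115.6, 7)] tcp [543.8 -77.7 309.6] F [ 7. -8. -6.]
wheel deg 129.2
```

>>> jog_arm --motion '[[[0, 0.0095, 0.0059], [0, 0, 0], -1], [[0, 0.0104, 0.0039], [0, 0, 0], -1], [[0, 0.011, 0.0019], [0, 0, 0], -1], [[0, 0.0111, -0.0003], [0, 0, 0], -1], [[0, 0.0109, -0.0023], [0, 0, 0], -1]]'

```text
t: 9.15
tcp_pos: [522.1, -126.4, 309.7]
orientation: [-0.085, 0.703, -0.084, -0.702]
contact_force: [4.8, 1.0, -2.5]
gripper_width: 0.315
```

```bash
python3 ang.py; python3 gen.py 184 "[11]*25"
```

```text
t 9.15 top [(141.2, 6)] tcp [ 522.1 -126.4  309.7] F [ 5.  1. -2.]
wheel deg 183.0
[[[0, 0.0102, -0.0044], [0, 0, 0], -1], [[0, 0.0092, -0.0063], [0, 0, 0], -1], [[0, 0.0079, -0.0079], [0, 0, 0], -1], [[0, 0.0061, -0.0092], [0, 0, 0], -1], [[0, 0.0043, -0.0103], [0, 0, 0], -1]]
[[[0, 0.0023, -0.0109], [0, 0, 0], -1], [[0, 0.0002, -0.0111], [0, 0, 0], -1], [[0, -0.002, -0.011], [0, 0, 0], -1], [[0, -0.0041, -0.0104], [0, 0, 0], -1], [[0, -0.0059, -0.0094], [0, 0, 0], -1]]
[[[0, -0.0076, -0.0081], [0, 0, 0], -1], [[0, -0.0091, -0.0065], [0, 0, 0], -1], [[0, -0.0101, -0.0047], [0, 0, 0], -1], [[0, -0.0108, -0.0026], [0, 0, 0], -1], [[0, -0.0111, -0.0005], [0, 0, 0], -1]]
[[[0, -0.0111, 0.0016], [0, 0, 0], -1], [[0, -0.0105, 0.0036], [0, 0, 0], -1], [[0, -0.0096, 0.0057], [0, 0, 0], -1], [[0, -0.0084, 0.0073], [0, 0, 0], -1], [[0, -0.0068, 0.0088], [0, 0, 0], -1]]
[[[0, -0.005, 0.01], [0, 0, 0], -1], [[0, -0.003, 0.0107], [0, 0, 0], -1], [[0, -0.0009, 0.0111], [0, 0, 0], -1], [[0, 0.0012, 0.011], [0, 0, 0], -1], [[0, 0.0033, 0.0107], [0, 0, 0], -1]]
end 459.0
```

The table is at about 0.8 rad/s and drag is close to nominal, so I'll boost briefly and then use about 12.3° per row.

```bash
python3 gen.py 184 "[14]*8+[12.3]*27"
```

```text
[[[0, 0.0129, -0.0059], [0, 0, 0], -1], [[0, 0.011, -0.0089], [0, 0, 0], -1], [[0, 0.0086, -0.0113], [0, 0, 0], -1], [[0, 0.0055, -0.013], [0, 0, 0], -1], [[0, 0.0023, -0.014], [0, 0, 0], -1]]
[[[0, -0.0012, -0.0141], [0, 0, 0], -1], [[0, -0.0045, -0.0134], [0, 0, 0], -1], [[0, -0.0077, -0.0119], [0, 0, 0], -1], [[0, -0.0089, -0.0086], [0, 0, 0], -1], [[0, -0.0106, -0.0066], [0, 0, 0], -1]]
[[[0, -0.0117, -0.0041], [0, 0, 0], -1], [[0, -0.0124, -0.0016], [0, 0, 0], -1], [[0, -0.0124, 0.0011], [0, 0, 0], -1], [[0, -0.0119, 0.0037], [0, 0, 0], -1], [[0, -0.0108, 0.0062], [0, 0, 0], -1]]
[[[0, -0.0092, 0.0084], [0, 0, 0], -1], [[0, -0.0073, 0.0101], [0, 0, 0], -1], [[0, -0.0049, 0.0114], [0, 0, 0], -1], [[0, -0.0024, 0.0122], [0, 0, 0], -1], [[0, 0.0003, 0.0124], [0, 0, 0], -1]]
[[[0, 0.0029, 0.0121], [0, 0, 0], -1], [[0, 0.0054, 0.0112], [0, 0, 0], -1], [[0, 0.0077, 0.0098], [0, 0, 0], -1], [[0, 0.0096, 0.008], [0, 0, 0], -1], [[0, 0.011, 0.0057], [0, 0, 0], -1]]
[[[0, 0.0121, 0.0032], [0, 0, 0], -1], [[0, 0.0124, 0.0006], [0, 0, 0], -1], [[0, 0.0123, -0.0021], [0, 0, 0], -1], [[0, 0.0115, -0.0047], [0, 0, 0], -1], [[0, 0.0103, -0.007], [0, 0, 0], -1]]
[[[0, 0.0086, -0.009], [0, 0, 0], -1], [[0, 0.0064, -0.0106], [0, 0, 0], -1], [[0, 0.004, -0.0118], [0, 0, 0], -1], [[0, 0.0015, -0.0124], [0, 0, 0], -1], [[0, -0.0013, -0.0124], [0, 0, 0], -1]]
end 628.1
```

>>> jog_arm --motion '[[[0, 0.0129, -0.0059], [0, 0, 0], -1], [[0, 0.011, -0.0089], [0, 0, 0], -1], [[0, 0.0086, -0.0113], [0, 0, 0], -1], [[0, 0.0055, -0.013], [0, 0, 0], -1], [[0, 0.0023, -0.014], [0, 0, 0], -1]]'

```text
t: 9.7
tcp_pos: [564.0, -179.7, 309.7]
orientation: [0.085, -0.701, 0.085, 0.703]
contact_force: [-0.0, 2.6, 3.1]
gripper_width: 0.316
```

>>> jog_arm --motion '[[[0, -0.0012, -0.0141], [0, 0, 0], -1], [[0, -0.0045, -0.0134], [0, 0, 0], -1], [[0, -0.0077, -0.0119], [0, 0, 0], -1], [[0, -0.0089, -0.0086], [0, 0, 0], -1], [[0, -0.0106, -0.0066], [0, 0, 0], -1]]'

```text
t: 10.2
tcp_pos: [625.9, -160.1, 309.9]
orientation: [-0.084, 0.702, -0.085, -0.702]
contact_force: [0.8, -2.5, 2.0]
gripper_width: 0.319
```

```bash
python3 ang.py
```

```text
t 10.2 top [(207.4, 6)] tcp [ 625.9 -160.1  309.9] F [ 1. -3.  2.]
wheel deg 320.7
```

>>> jog_arm --motion '[[[0, -0.0117, -0.0041], [0, 0, 0], -1], [[0, -0.0124, -0.0016], [0, 0, 0], -1], [[0, -0.0124, 0.0011], [0, 0, 0], -1], [[0, -0.0119, 0.0037], [0, 0, 0], -1], [[0, -0.0108, 0.0062], [0, 0, 0], -1]]'

```text
t: 10.75
tcp_pos: [633.4, -98.9, 309.7]
orientation: [0.084, -0.701, 0.084, 0.703]
contact_force: [-0.5, -0.8, 2.5]
gripper_width: 0.316
```

>>> jog_arm --motion '[[[0, -0.0092, 0.0084], [0, 0, 0], -1], [[0, -0.0073, 0.0101], [0, 0, 0], -1], [[0, -0.0049, 0.0114], [0, 0, 0], -1], [[0, -0.0024, 0.0122], [0, 0, 0], -1], [[0, 0.0003, 0.0124], [0, 0, 0], -1]]'

```text
t: 11.25
tcp_pos: [585.0, -65.2, 309.4]
orientation: [0.084, -0.701, 0.085, 0.703]
contact_force: [-0.6, -11.3, -0.8]
gripper_width: 0.323
```

```bash
python3 ang.py
```

```text
t 11.25 top [(285.2, 4)] tcp [585.  -65.2 309.4] F [ -1. -11.  -1.]
wheel deg 86.1
```

>>> jog_arm --motion '[[[0, 0.0029, 0.0121], [0, 0, 0], -1], [[0, 0.0054, 0.0112], [0, 0, 0], -1], [[0, 0.0077, 0.0098], [0, 0, 0], -1], [[0, 0.0096, 0.008], [0, 0, 0], -1], [[0, 0.011, 0.0057], [0, 0, 0], -1]]'

```text
t: 11.8
tcp_pos: [532.6, -89.2, 309.6]
orientation: [-0.085, 0.704, -0.084, -0.7]
contact_force: [7.5, -4.4, -6.5]
gripper_width: 0.315
```

>>> jog_arm --motion '[[[0, 0.0121, 0.0032], [0, 0, 0], -1], [[0, 0.0124, 0.0006], [0, 0, 0], -1], [[0, 0.0123, -0.0021], [0, 0, 0], -1], [[0, 0.0115, -0.0047], [0, 0, 0], -1], [[0, 0.0103, -0.007], [0, 0, 0], -1]]'

```text
t: 12.3
tcp_pos: [528.0, -148.8, 309.7]
orientation: [0.085, -0.702, 0.084, 0.702]
contact_force: [1.5, 1.5, 0.6]
gripper_width: 0.317
```

```bash
python3 ang.py
```

```text
t 12.3 top [(0.2, 6)] tcp [ 528.  -148.8  309.7] F [1. 1. 1.]
wheel deg 205.7
```

>>> jog_arm --motion '[[[0, 0.0086, -0.009], [0, 0, 0], -1], [[0, 0.0064, -0.0106], [0, 0, 0], -1], [[0, 0.004, -0.0118], [0, 0, 0], -1], [[0, 0.0015, -0.0124], [0, 0, 0], -1], [[0, -0.0013, -0.0124], [0, 0, 0], -1]]'

```text
t: 12.85
tcp_pos: [578.8, -181.8, 309.8]
orientation: [0.084, -0.701, 0.085, 0.703]
contact_force: [-1.5, -0.5, 2.3]
gripper_width: 0.317
```

```bash
python3 ang.py; python3 gen.py 268.1 "[12.3]*30"
```

```text
t 12.85 top [(40.2, 6)] tcp [ 578.8 -181.8  309.8] F [-2. -1.  2.]
wheel deg 267.8
[[[0, -0.0039, -0.0118], [0, 0, 0], -1], [[0, -0.0062, -0.0108], [0, 0, 0], -1], [[0, -0.0085, -0.0091], [0, 0, 0], -1], [[0, -0.0101, -0.0072], [0, 0, 0], -1], [[0, -0.0115, -0.0048], [0, 0, 0], -1]]
[[[0, -0.0123, -0.0023], [0, 0, 0], -1], [[0, -0.0124, 0.0004], [0, 0, 0], -1], [[0, -0.0121, 0.0031], [0, 0, 0], -1], [[0, -0.0111, 0.0055], [0, 0, 0], -1], [[0, -0.0097, 0.0078], [0, 0, 0], -1]]
[[[0, -0.0079, 0.0097], [0, 0, 0], -1], [[0, -0.0055, 0.0111], [0, 0, 0], -1], [[0, -0.0031, 0.012], [0, 0, 0], -1], [[0, -0.0005, 0.0125], [0, 0, 0], -1], [[0, 0.0022, 0.0122], [0, 0, 0], -1]]
[[[0, 0.0048, 0.0115], [0, 0, 0], -1], [[0, 0.0071, 0.0102], [0, 0, 0], -1], [[0, 0.0091, 0.0085], [0, 0, 0], -1], [[0, 0.0107, 0.0063], [0, 0, 0], -1], [[0, 0.0119, 0.0039], [0, 0, 0], -1]]
[[[0, 0.0123, 0.0013], [0, 0, 0], -1], [[0, 0.0124, -0.0013], [0, 0, 0], -1], [[0, 0.0118, -0.004], [0, 0, 0], -1], [[0, 0.0107, -0.0064], [0, 0, 0], -1], [[0, 0.009, -0.0085], [0, 0, 0], -1]]
[[[0, 0.0071, -0.0103], [0, 0, 0], -1], [[0, 0.0047, -0.0115], [0, 0, 0], -1], [[0, 0.0021, -0.0123], [0, 0, 0], -1], [[0, -0.0005, -0.0124], [0, 0, 0], -1], [[0, -0.0032, -0.012], [0, 0, 0], -1]]
end 637.1
```

The speed is steady at 1.25 to 1.29 rad/s, well inside the band. I'll hold it there.

>>> jog_arm --motion '[[[0, -0.0039, -0.0118], [0, 0, 0], -1], [[0, -0.0062, -0.0108], [0, 0, 0], -1], [[0, -0.0085, -0.0091], [0, 0, 0], -1], [[0, -0.0101, -0.0072], [0, 0, 0], -1], [[0, -0.0115, -0.0048], [0, 0, 0], -1]]'

```text
t: 13.4
tcp_pos: [631.5, -151.0, 310.0]
orientation: [-0.085, 0.703, -0.085, -0.701]
contact_force: [2.0, -2.7, 1.1]
gripper_width: 0.312
```

>>> jog_arm --motion '[[[0, -0.0123, -0.0023], [0, 0, 0], -1], [[0, -0.0124, 0.0004], [0, 0, 0], -1], [[0, -0.0121, 0.0031], [0, 0, 0], -1], [[0, -0.0111, 0.0055], [0, 0, 0], -1], [[0, -0.0097, 0.0078], [0, 0, 0], -1]]'

```text
t: 13.9
tcp_pos: [628.9, -91.0, 309.6]
orientation: [0.084, -0.701, 0.085, 0.703]
contact_force: [-0.1, -2.6, 2.3]
gripper_width: 0.314
```

```bash
python3 ang.py
```

```text
t 13.9 top [(118.2, 6)] tcp [628.9 -91.  309.6] F [-0. -3.  2.]
wheel deg 34.0
```

>>> jog_arm --motion '[[[0, -0.0079, 0.0097], [0, 0, 0], -1], [[0, -0.0055, 0.0111], [0, 0, 0], -1], [[0, -0.0031, 0.012], [0, 0, 0], -1], [[0, -0.0005, 0.0125], [0, 0, 0], -1], [[0, 0.0022, 0.0122], [0, 0, 0], -1]]'

```text
t: 14.45
tcp_pos: [576.2, -65.2, 309.5]
orientation: [0.084, -0.702, 0.085, 0.702]
contact_force: [2.6, -12.2, -2.4]
gripper_width: 0.316
```

>>> jog_arm --motion '[[[0, 0.0048, 0.0115], [0, 0, 0], -1], [[0, 0.0071, 0.0102], [0, 0, 0], -1], [[0, 0.0091, 0.0085], [0, 0, 0], -1], [[0, 0.0107, 0.0063], [0, 0, 0], -1], [[0, 0.0119, 0.0039], [0, 0, 0], -1]]'

```text
t: 14.95
tcp_pos: [528.0, -96.9, 309.6]
orientation: [-0.085, 0.704, -0.084, -0.7]
contact_force: [5.7, -1.8, -4.4]
gripper_width: 0.311
```

```bash
python3 ang.py
```

```text
t 14.95 top [] tcp [528.  -96.9 309.6] F [ 6. -2. -4.]
wheel deg 153.5
```

>>> jog_arm --motion '[[[0, 0.0123, 0.0013], [0, 0, 0], -1], [[0, 0.0124, -0.0013], [0, 0, 0], -1], [[0, 0.0118, -0.004], [0, 0, 0], -1], [[0, 0.0107, -0.0064], [0, 0, 0], -1], [[0, 0.009, -0.0085], [0, 0, 0], -1]]'

```text
t: 15.5
tcp_pos: [532.7, -157.0, 309.7]
orientation: [0.085, -0.701, 0.085, 0.703]
contact_force: [1.1, 3.7, 0.2]
gripper_width: 0.315
```

>>> jog_arm --motion '[[[0, 0.0071, -0.0103], [0, 0, 0], -1], [[0, 0.0047, -0.0115], [0, 0, 0], -1], [[0, 0.0021, -0.0123], [0, 0, 0], -1], [[0, -0.0005, -0.0124], [0, 0, 0], -1], [[0, -0.0032, -0.012], [0, 0, 0], -1]]'

```text
t: 16.0
tcp_pos: [587.8, -181.4, 309.8]
orientation: [0.084, -0.701, 0.085, 0.703]
contact_force: [-2.4, -1.0, 2.6]
gripper_width: 0.319
```

```bash
python3 ang.py; python3 gen.py 277.1 "[12.3]*15+[11,10,9,8,7]*1+[6]*10"
```

```text
t 16.0 top [(264.7, 7)] tcp [ 587.8 -181.4  309.8] F [-2. -1.  3.]
wheel deg 276.7
[[[0, -0.0057, -0.0111], [0, 0, 0], -1], [[0, -0.0078, -0.0096], [0, 0, 0], -1], [[0, -0.0098, -0.0077], [0, 0, 0], -1], [[0, -0.0112, -0.0055], [0, 0, 0], -1], [[0, -0.0121, -0.003], [0, 0, 0], -1]]
[[[0, -0.0124, -0.0003], [0, 0, 0], -1], [[0, -0.0122, 0.0023], [0, 0, 0], -1], [[0, -0.0115, 0.0049], [0, 0, 0], -1], [[0, -0.0101, 0.0072], [0, 0, 0], -1], [[0, -0.0084, 0.0092], [0, 0, 0], -1]]
[[[0, -0.0062, 0.0108], [0, 0, 0], -1], [[0, -0.0038, 0.0119], [0, 0, 0], -1], [[0, -0.0012, 0.0124], [0, 0, 0], -1], [[0, 0.0015, 0.0123], [0, 0, 0], -1], [[0, 0.0041, 0.0118], [0, 0, 0], -1]]
[[[0, 0.0058, 0.0095], [0, 0, 0], -1], [[0, 0.0066, 0.0076], [0, 0, 0], -1], [[0, 0.0071, 0.0058], [0, 0, 0], -1], [[0, 0.007, 0.0041], [0, 0, 0], -1], [[0, 0.0065, 0.0028], [0, 0, 0], -1]]
[[[0, 0.0058, 0.0017], [0, 0, 0], -1], [[0, 0.006, 0.0012], [0, 0, 0], -1], [[0, 0.0061, 0.0005], [0, 0, 0], -1], [[0, 0.0061, -0.0002], [0, 0, 0], -1], [[0, 0.006, -0.0008], [0, 0, 0], -1]]
[[[0, 0.0059, -0.0014], [0, 0, 0], -1], [[0, 0.0057, -0.002], [0, 0, 0], -1], [[0, 0.0055, -0.0026], [0, 0, 0], -1], [[0, 0.0052, -0.0032], [0, 0, 0], -1], [[0, 0.0049, -0.0037], [0, 0, 0], -1]]
end 566.6
```

About 6 s are in band already. I'll hold for another 1.5 s as margin, then slow down.

>>> jog_arm --motion '[[[0, -0.0057, -0.0111], [0, 0, 0], -1], [[0, -0.0078, -0.0096], [0, 0, 0], -1], [[0, -0.0098, -0.0077], [0, 0, 0], -1], [[0, -0.0112, -0.0055], [0, 0, 0], -1], [[0, -0.0121, -0.003], [0, 0, 0], -1]]'

```text
t: 16.55
tcp_pos: [635.2, -142.5, 310.0]
orientation: [-0.085, 0.703, -0.084, -0.701]
contact_force: [1.4, -1.9, 1.9]
gripper_width: 0.316
```

>>> jog_arm --motion '[[[0, -0.0124, -0.0003], [0, 0, 0], -1], [[0, -0.0122, 0.0023], [0, 0, 0], -1], [[0, -0.0115, 0.0049], [0, 0, 0], -1], [[0, -0.0101, 0.0072], [0, 0, 0], -1], [[0, -0.0084, 0.0092], [0, 0, 0], -1]]'

```text
t: 17.05
tcp_pos: [623.3, -83.8, 309.5]
orientation: [0.084, -0.701, 0.085, 0.703]
contact_force: [-1.3, -4.0, 2.0]
gripper_width: 0.315
```

>>> jog_arm --motion '[[[0, -0.0062, 0.0108], [0, 0, 0], -1], [[0, -0.0038, 0.0119], [0, 0, 0], -1], [[0, -0.0012, 0.0124], [0, 0, 0], -1], [[0, 0.0015, 0.0123], [0, 0, 0], -1], [[0, 0.0041, 0.0118], [0, 0, 0], -1]]'

```text
t: 17.55
tcp_pos: [567.3, -66.4, 309.5]
orientation: [-0.084, 0.702, -0.085, -0.702]
contact_force: [4.1, -13.0, -4.0]
gripper_width: 0.318
```

```bash
python3 ang.py; cat > sim.py <<'E'
import numpy as np
def sim(th,w,steps,I=.047,d=.043,dt=.002):
    # steps: list of (duration, wheel rad/s); returns list of angle deg, w
    out=[]
    for D,s in steps:
        for _ in range(int(round(D/dt))):
            a=(.035*(1.25*s-w)-.004*w)
            w2=w+dt*(a-(d if w>0 else min(d,a) if a>0 else a))/I
            w=max(w2,0);th+=np.degrees(w*dt)
        out.append((round(th,1),round(w,3)))
    return out
E
python3 - <<'E'
from sim import *
# fit I,d on history (rows .1 s, pause .05 after logs)
r=np.radians
def hist():
    S=[];A=lambda n,deg:S.extend([(.1,r(deg)*10)]*n);p=lambda:S.append((.05,0))
    A(4,6);A(15,6);S.append((.1,0));A(1,6);A(1,9);A(8,11);p();A(5,11);p();A(5,11);p();A(5,11);p()
    A(8,14);A(2,12.3);p();A(10,12.3);p();A(10,12.3);p();A(5,12.3);p();A(10,12.3);p();A(10,12.3);p();A(10,12.3);p();A(15,12.3)
    return S
S=hist();t=np.cumsum([x for x,_ in S]);t0=16.0+1.55-t[-1];t=t+t0
meas={6.4:41.2,8.05:90.7,8.6:115.6,9.15:141.2,10.2:207.4,11.25:285.2,12.3:360.2,12.85:400.2,13.9:478.2,16.0:624.7}
best=[]
for I in np.arange(.035,.06,.002):
  for d in np.arange(.02,.064,.001):
    o=sim(21.3,0,S,I,d,.01);e=[np.interp(k,t,[x[0] for x in o])-v for k,v in meas.items()]
    best.append((np.std(e),I,d,np.round(e,1),o[-1],min(x[1] for x,y in zip(o,t) if y>10.3), max(x[1] for x in o)))
best.sort(key=lambda b:b[0]);print(t0)
for b in best[:3]:print(b)
E
```

```text
t 17.55 top [] tcp [567.3 -66.4 309.5] F [  4. -13.  -4.]
wheel deg 103.6
4.500000000000027
(np.float64(2.2969545054269407), np.float64(0.03900000000000001), np.float64(0.04000000000000002), array([-10.9, -18.2, -18. , -16.7, -14.6, -15.7, -14.3, -15.1, -18.4,
       -13.1]), (np.float64(725.9), np.float64(1.342)), np.float64(1.161), np.float64(1.342))
(np.float64(2.4317894645714913), np.float64(0.037000000000000005), np.float64(0.04000000000000002), array([-10.6, -16.8, -16.2, -14.6, -11.6, -12.2, -10.6, -11.5, -14.7,
        -9.4]), (np.float64(729.7), np.float64(1.345)), np.float64(1.156), np.float64(1.345))
(np.float64(2.720000000000234), np.float64(0.04100000000000001), np.float64(0.04000000000000002), array([-11.1, -19.5, -19.8, -18.8, -17.6, -19.2, -17.9, -18.8, -22.1,
       -16.8]), (np.float64(722.1), np.float64(1.34)), np.float64(1.165), np.float64(1.34))
```

The model fit gives I≈0.039 and d≈0.040, and the band was held for over 7 s. Now I slow to 9° per row.

```bash
python3 gen.py 101.6 "[11,10]+[9]*28"
```

```text
[[[0, 0.0057, 0.0096], [0, 0, 0], -1], [[0, 0.0067, 0.0076], [0, 0, 0], -1], [[0, 0.0071, 0.0057], [0, 0, 0], -1], [[0, 0.0079, 0.0046], [0, 0, 0], -1], [[0, 0.0085, 0.0033], [0, 0, 0], -1]]
[[[0, 0.0089, 0.0019], [0, 0, 0], -1], [[0, 0.0091, 0.0005], [0, 0, 0], -1], [[0, 0.009, -0.001], [0, 0, 0], -1], [[0, 0.0088, -0.0023], [0, 0, 0], -1], [[0, 0.0084, -0.0037], [0, 0, 0], -1]]
[[[0, 0.0076, -0.0049], [0, 0, 0], -1], [[0, 0.0068, -0.0061], [0, 0, 0], -1], [[0, 0.0058, -0.0071], [0, 0, 0], -1], [[0, 0.0046, -0.0079], [0, 0, 0], -1], [[0, 0.0032, -0.0085], [0, 0, 0], -1]]
[[[0, 0.002, -0.0089], [0, 0, 0], -1], [[0, 0.0005, -0.0091], [0, 0, 0], -1], [[0, -0.001, -0.009], [0, 0, 0], -1], [[0, -0.0023, -0.0089], [0, 0, 0], -1], [[0, -0.0037, -0.0083], [0, 0, 0], -1]]
[[[0, -0.005, -0.0076], [0, 0, 0], -1], [[0, -0.006, -0.0068], [0, 0, 0], -1], [[0, -0.0071, -0.0058], [0, 0, 0], -1], [[0, -0.0079, -0.0046], [0, 0, 0], -1], [[0, -0.0085, -0.0032], [0, 0, 0], -1]]
[[[0, -0.0089, -0.002], [0, 0, 0], -1], [[0, -0.0091, -0.0005], [0, 0, 0], -1], [[0, -0.0091, 0.001], [0, 0, 0], -1], [[0, -0.0088, 0.0023], [0, 0, 0], -1], [[0, -0.0083, 0.0037], [0, 0, 0], -1]]
end 374.6
```

>>> jog_arm --motion '[[[0, 0.0057, 0.0096], [0, 0, 0], -1], [[0, 0.0067, 0.0076], [0, 0, 0], -1], [[0, 0.0071, 0.0057], [0, 0, 0], -1], [[0, 0.0079, 0.0046], [0, 0, 0], -1], [[0, 0.0085, 0.0033], [0, 0, 0], -1]]'

```text
t: 18.1
tcp_pos: [530.2, -92.8, 309.5]
orientation: [-0.085, 0.704, -0.084, -0.7]
contact_force: [5.6, -2.2, -4.4]
gripper_width: 0.317
```

>>> jog_arm --motion '[[[0, 0.0089, 0.0019], [0, 0, 0], -1], [[0, 0.0091, 0.0005], [0, 0, 0], -1], [[0, 0.009, -0.001], [0, 0, 0], -1], [[0, 0.0088, -0.0023], [0, 0, 0], -1], [[0, 0.0084, -0.0037], [0, 0, 0], -1]]'

```text
t: 18.6
tcp_pos: [523.7, -137.2, 309.7]
orientation: [0.085, -0.702, 0.084, 0.702]
contact_force: [2.6, 2.2, -0.6]
gripper_width: 0.318
```

```bash
python3 ang.py
```

```text
t 18.6 top [(88.2, 6)] tcp [ 523.7 -137.2  309.7] F [ 3.  2. -1.]
wheel deg 193.6
```

>>> jog_arm --motion '[[[0, 0.0076, -0.0049], [0, 0, 0], -1], [[0, 0.0068, -0.0061], [0, 0, 0], -1], [[0, 0.0058, -0.0071], [0, 0, 0], -1], [[0, 0.0046, -0.0079], [0, 0, 0], -1], [[0, 0.0032, -0.0085], [0, 0, 0], -1]]'

```text
t: 19.15
tcp_pos: [550.6, -173.3, 309.8]
orientation: [0.084, -0.701, 0.085, 0.703]
contact_force: [-3.1, -1.5, 3.1]
gripper_width: 0.317
```

>>> jog_arm --motion '[[[0, 0.002, -0.0089], [0, 0, 0], -1], [[0, 0.0005, -0.0091], [0, 0, 0], -1], [[0, -0.001, -0.009], [0, 0, 0], -1], [[0, -0.0023, -0.0089], [0, 0, 0], -1], [[0, -0.0037, -0.0083], [0, 0, 0], -1]]'

```text
t: 19.65
tcp_pos: [595.8, -179.5, 310.1]
orientation: [-0.084, 0.703, -0.085, -0.702]
contact_force: [-0.1, -3.7, 1.6]
gripper_width: 0.314
```

```bash
python3 ang.py
```

```text
t 19.65 top [(135.2, 6)] tcp [ 595.8 -179.5  310.1] F [-0. -4.  2.]
wheel deg 284.8
```

>>> jog_arm --motion '[[[0, -0.005, -0.0076], [0, 0, 0], -1], [[0, -0.006, -0.0068], [0, 0, 0], -1], [[0, -0.0071, -0.0058], [0, 0, 0], -1], [[0, -0.0079, -0.0046], [0, 0, 0], -1], [[0, -0.0085, -0.0032], [0, 0, 0], -1]]'

```text
t: 20.2
tcp_pos: [631.2, -150.9, 310.1]
orientation: [-0.085, 0.703, -0.084, -0.701]
contact_force: [3.2, -3.2, 2.0]
gripper_width: 0.312
```

```bash
python3 ang.py
```

```text
t 20.2 top [(157.7, 5)] tcp [ 631.2 -150.9  310.1] F [ 3. -3.  2.]
wheel deg 331.2
```

>>> jog_arm --motion '[[[0, -0.0089, -0.002], [0, 0, 0], -1], [[0, -0.0091, -0.0005], [0, 0, 0], -1], [[0, -0.0091, 0.001], [0, 0, 0], -1], [[0, -0.0088, 0.0023], [0, 0, 0], -1], [[0, -0.0083, 0.0037], [0, 0, 0], -1]]'

```text
t: 20.75
tcp_pos: [636.0, -106.4, 309.8]
orientation: [0.085, -0.702, 0.084, 0.702]
contact_force: [1.6, -1.4, 3.1]
gripper_width: 0.315
```

```bash
python3 ang.py;python3 gen.py 14.6 "[9]*25"
```

```text
t 20.75 top [(178.8, 7)] tcp [ 636.  -106.4  309.8] F [ 2. -1.  3.]
wheel deg 17.1
[[[0, -0.0077, 0.0049], [0, 0, 0], -1], [[0, -0.0067, 0.0061], [0, 0, 0], -1], [[0, -0.0058, 0.0071], [0, 0, 0], -1], [[0, -0.0046, 0.0079], [0, 0, 0], -1], [[0, -0.0033, 0.0085], [0, 0, 0], -1]]
[[[0, -0.0019, 0.0089], [0, 0, 0], -1], [[0, -0.0005, 0.0091], [0, 0, 0], -1], [[0, 0.001, 0.0091], [0, 0, 0], -1], [[0, 0.0023, 0.0088], [0, 0, 0], -1], [[0, 0.0037, 0.0083], [0, 0, 0], -1]]
[[[0, 0.0049, 0.0077], [0, 0, 0], -1], [[0, 0.0061, 0.0068], [0, 0, 0], -1], [[0, 0.0071, 0.0057], [0, 0, 0], -1], [[0, 0.0079, 0.0046], [0, 0, 0], -1], [[0, 0.0085, 0.0033], [0, 0, 0], -1]]
[[[0, 0.0089, 0.0019], [0, 0, 0], -1], [[0, 0.0091, 0.0005], [0, 0, 0], -1], [[0, 0.0091, -0.001], [0, 0, 0], -1], [[0, 0.0088, -0.0023], [0, 0, 0], -1], [[0, 0.0083, -0.0037], [0, 0, 0], -1]]
[[[0, 0.0077, -0.0049], [0, 0, 0], -1], [[0, 0.0067, -0.0061], [0, 0, 0], -1], [[0, 0.0058, -0.0071], [0, 0, 0], -1], [[0, 0.0046, -0.0079], [0, 0, 0], -1], [[0, 0.0033, -0.0085], [0, 0, 0], -1]]
end 239.6
```

>>> jog_arm --motion '[[[0, -0.0077, 0.0049], [0, 0, 0], -1], [[0, -0.0067, 0.0061], [0, 0, 0], -1], [[0, -0.0058, 0.0071], [0, 0, 0], -1], [[0, -0.0046, 0.0079], [0, 0, 0], -1], [[0, -0.0033, 0.0085], [0, 0, 0], -1]]'

```text
t: 21.3
tcp_pos: [608.1, -72.1, 309.5]
orientation: [0.084, -0.701, 0.085, 0.703]
contact_force: [-1.3, -5.5, 2.5]
gripper_width: 0.313
```

>>> jog_arm --motion '[[[0, -0.0019, 0.0089], [0, 0, 0], -1], [[0, -0.0005, 0.0091], [0, 0, 0], -1], [[0, 0.001, 0.0091], [0, 0, 0], -1], [[0, 0.0023, 0.0088], [0, 0, 0], -1], [[0, 0.0037, 0.0083], [0, 0, 0], -1]]'

```text
t: 21.8
tcp_pos: [564.9, -67.1, 309.4]
orientation: [-0.084, 0.703, -0.085, -0.702]
contact_force: [4.7, -10.5, -1.9]
gripper_width: 0.317
```

>>> jog_arm --motion '[[[0, 0.0049, 0.0077], [0, 0, 0], -1], [[0, 0.0061, 0.0068], [0, 0, 0], -1], [[0, 0.0071, 0.0057], [0, 0, 0], -1], [[0, 0.0079, 0.0046], [0, 0, 0], -1], [[0, 0.0085, 0.0033], [0, 0, 0], -1]]'

```text
t: 22.3
tcp_pos: [530.4, -92.7, 309.5]
orientation: [-0.085, 0.704, -0.084, -0.7]
contact_force: [5.7, -2.4, -3.1]
gripper_width: 0.316
```

```bash
python3 ang.py
```

```text
t 22.3 top [] tcp [530.4 -92.7 309.5] F [ 6. -2. -3.]
wheel deg 148.9
```

>>> jog_arm --motion '[[[0, 0.0089, 0.0019], [0, 0, 0], -1], [[0, 0.0091, 0.0005], [0, 0, 0], -1], [[0, 0.0091, -0.001], [0, 0, 0], -1], [[0, 0.0088, -0.0023], [0, 0, 0], -1], [[0, 0.0083, -0.0037], [0, 0, 0], -1]]'

```text
t: 22.85
tcp_pos: [523.7, -137.3, 309.6]
orientation: [0.085, -0.702, 0.084, 0.702]
contact_force: [3.6, 3.1, -0.3]
gripper_width: 0.312
```

>>> jog_arm --motion '[[[0, 0.0077, -0.0049], [0, 0, 0], -1], [[0, 0.0067, -0.0061], [0, 0, 0], -1], [[0, 0.0058, -0.0071], [0, 0, 0], -1], [[0, 0.0046, -0.0079], [0, 0, 0], -1], [[0, 0.0033, -0.0085], [0, 0, 0], -1]]'

```text
t: 23.35
tcp_pos: [550.5, -173.4, 309.7]
orientation: [0.084, -0.701, 0.085, 0.703]
contact_force: [-2.5, 0.2, 3.6]
gripper_width: 0.313
```

```bash
python3 ang.py;python3 gen.py 239.6 "[9]*20"; python3 - <<'E'
from sim import *
S=[(.05,0)]+[(.1,1.571)]*15+[(.05,0)]+[(.1,1.571)]*10
for I,d in((.039,.040),(.043,.043),(.047,.043)):
    o=sim(178.8,.67,S,I,d);print(I,d,o[15],o[-1],"coast",sim(o[-1][0],o[-1][1],[(1.5,0)],I,d))
E
```

```text
t 23.35 top [(270.7, 7)] tcp [ 550.5 -173.4  309.7] F [-2.  0.  4.]
wheel deg 238.7
[[[0, 0.0019, -0.0089], [0, 0, 0], -1], [[0, 0.0005, -0.0091], [0, 0, 0], -1], [[0, -0.0009, -0.0091], [0, 0, 0], -1], [[0, -0.0024, -0.0088], [0, 0, 0], -1], [[0, -0.0036, -0.0083], [0, 0, 0], -1]]
[[[0, -0.005, -0.0077], [0, 0, 0], -1], [[0, -0.0061, -0.0068], [0, 0, 0], -1], [[0, -0.007, -0.0057], [0, 0, 0], -1], [[0, -0.0079, -0.0046], [0, 0, 0], -1], [[0, -0.0085, -0.0033], [0, 0, 0], -1]]
[[[0, -0.0089, -0.0019], [0, 0, 0], -1], [[0, -0.0091, -0.0005], [0, 0, 0], -1], [[0, -0.0091, 0.0009], [0, 0, 0], -1], [[0, -0.0088, 0.0024], [0, 0, 0], -1], [[0, -0.0084, 0.0037], [0, 0, 0], -1]]
[[[0, -0.0076, 0.0049], [0, 0, 0], -1], [[0, -0.0068, 0.0061], [0, 0, 0], -1], [[0, -0.0058, 0.0071], [0, 0, 0], -1], [[0, -0.0045, 0.0079], [0, 0, 0], -1], [[0, -0.0033, 0.0085], [0, 0, 0], -1]]
end 419.6
0.039 0.04 (np.float64(237.3), 0.703) (np.float64(277.1), 0.693) coast [(np.float64(286.4), 0.0)]
0.043 0.043 (np.float64(234.1), 0.642) (np.float64(270.0), 0.621) coast [(np.float64(278.1), 0.0)]
0.047 0.043 (np.float64(234.3), 0.642) (np.float64(270.4), 0.621) coast [(np.float64(279.2), 0.0)]
```

>>> jog_arm --motion '[[[0, 0.0019, -0.0089], [0, 0, 0], -1], [[0, 0.0005, -0.0091], [0, 0, 0], -1], [[0, -0.0009, -0.0091], [0, 0, 0], -1], [[0, -0.0024, -0.0088], [0, 0, 0], -1], [[0, -0.0036, -0.0083], [0, 0, 0], -1]]'

```text
t: 23.9
tcp_pos: [595.5, -179.6, 310.0]
orientation: [-0.084, 0.702, -0.085, -0.702]
contact_force: [0.0, -3.3, 2.2]
gripper_width: 0.314
```

>>> jog_arm --motion '[[[0, -0.005, -0.0077], [0, 0, 0], -1], [[0, -0.0061, -0.0068], [0, 0, 0], -1], [[0, -0.007, -0.0057], [0, 0, 0], -1], [[0, -0.0079, -0.0046], [0, 0, 0], -1], [[0, -0.0085, -0.0033], [0, 0, 0], -1]]'

```text
t: 24.4
tcp_pos: [631.3, -150.9, 310.0]
orientation: [-0.085, 0.703, -0.084, -0.701]
contact_force: [2.3, -2.6, 2.0]
gripper_width: 0.314
```

>>> jog_arm --motion '[[[0, -0.0089, -0.0019], [0, 0, 0], -1], [[0, -0.0091, -0.0005], [0, 0, 0], -1], [[0, -0.0091, 0.0009], [0, 0, 0], -1], [[0, -0.0088, 0.0024], [0, 0, 0], -1], [[0, -0.0084, 0.0037], [0, 0, 0], -1]]'

```text
t: 24.9
tcp_pos: [635.9, -106.4, 309.8]
orientation: [0.085, -0.702, 0.084, 0.702]
contact_force: [1.9, -1.2, 3.3]
gripper_width: 0.313
```

```bash
python3 ang.py; python3 gen.py 14.6 "[9]*10"
```

```text
t 24.9 top [] tcp [ 635.9 -106.4  309.8] F [ 2. -1.  3.]
wheel deg 17.1
[[[0, -0.0077, 0.0049], [0, 0, 0], -1], [[0, -0.0067, 0.0061], [0, 0, 0], -1], [[0, -0.0058, 0.0071], [0, 0, 0], -1], [[0, -0.0046, 0.0079], [0, 0, 0], -1], [[0, -0.0033, 0.0085], [0, 0, 0], -1]]
[[[0, -0.0019, 0.0089], [0, 0, 0], -1], [[0, -0.0005, 0.0091], [0, 0, 0], -1], [[0, 0.001, 0.0091], [0, 0, 0], -1], [[0, 0.0023, 0.0088], [0, 0, 0], -1], [[0, 0.0037, 0.0083], [0, 0, 0], -1]]
end 104.6
```

>>> jog_arm --motion '[[[0, -0.0077, 0.0049], [0, 0, 0], -1], [[0, -0.0067, 0.0061], [0, 0, 0], -1], [[0, -0.0058, 0.0071], [0, 0, 0], -1], [[0, -0.0046, 0.0079], [0, 0, 0], -1], [[0, -0.0033, 0.0085], [0, 0, 0], -1]]'

```text
t: 25.45
tcp_pos: [608.1, -72.1, 309.4]
orientation: [0.084, -0.701, 0.085, 0.703]
contact_force: [-1.1, -6.4, 2.6]
gripper_width: 0.314
```

>>> jog_arm --motion '[[[0, -0.0019, 0.0089], [0, 0, 0], -1], [[0, -0.0003, 0.0045], [0, 0, 0], -1], [[0, 0, 0], [0, 0, 0], -1], [[0, 0, 0], [0, 0, 0], -1], [[0, 0, 0], [0, 0, 0], -1]]'

```text
t: 25.95
tcp_pos: [595.6, -67.2, 309.4]
orientation: [0.084, -0.701, 0.085, 0.703]
contact_force: [-1.1, -5.1, 4.4]
gripper_width: 0.319
```

>>> jog_arm --motion '[[[0, 0, 0], [0, 0, 0], -1], [[0, 0, 0], [0, 0, 0], -1], [[0, 0, 0], [0, 0, 0], -1], [[0, 0, 0], [0, 0, 0], -1], [[0, 0, 0], [0, 0, 0], -1]]'

```text
t: 26.45
tcp_pos: [595.7, -67.3, 309.4]
orientation: [0.084, -0.701, 0.085, 0.703]
contact_force: [-2.2, -5.2, 2.5]
gripper_width: 0.317
```

```bash
python3 ang.py; python3 - <<'E'
from ang import *
i2=snapshot("side");w=snapshot("wrist");cv2.imwrite("pics/s5.png",i2);im=cv2.imread(sorted(__import__("glob").glob("pics/L*.png"),key=os.path.getmtime)[-1])
v=cv2.vconcat([cv2.resize(im[80:240,170:426],(480,300)),cv2.resize(i2[120:270,230:470],(480,300))]);cv2.imwrite("pics/v5.png",v)
print(pix("side",[T[0]+103*np.cos(np.radians(5.3)),T[1]+103*np.sin(np.radians(5.3)),100]))
E
```

```text
t 26.45 top [] tcp [595.7 -67.3 309.4] F [-2. -5.  2.]
wheel deg 75.3
[339.5074436  158.07733965]
```

View pics/v5.png

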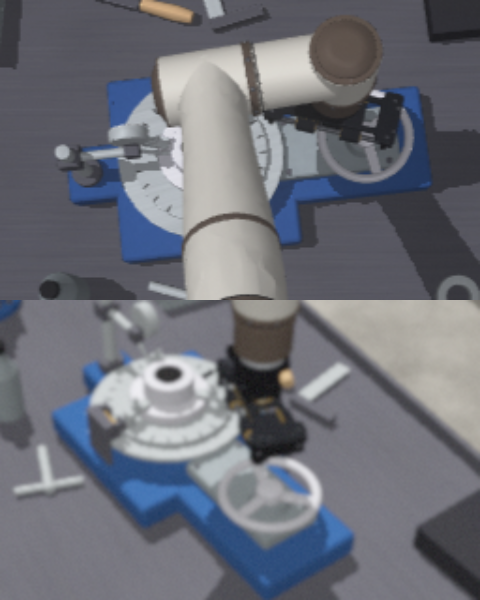

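The arm hides the pointer region in both views. I'll creep the wheel forward at 4° per row, which is too slow to move the table, to a place where the view is known to be clear.

```bash
python3 gen.py 74 "[2]+[4]*29+[5,5]+[0]*3"
```

```text
[[[0, -0.0, 0.002], [0, 0, 0], -1], [[0, 0.0001, 0.0041], [0, 0, 0], -1], [[0, 0.0004, 0.004], [0, 0, 0], -1], [[0, 0.0007, 0.004], [0, 0, 0], -1], [[0, 0.0009, 0.0039], [0, 0, 0], -1]]
[[[0, 0.0013, 0.0039], [0, 0, 0], -1], [[0, 0.0015, 0.0038], [0, 0, 0], -1], [[0, 0.0017, 0.0036], [0, 0, 0], -1], [[0, 0.0021, 0.0035], [0, 0, 0], -1], [[0, 0.0022, 0.0034], [0, 0, 0], -1]]
[[[0, 0.0025, 0.0032], [0, 0, 0], -1], [[0, 0.0027, 0.003], [0, 0, 0], -1], [[0, 0.0029, 0.0029], [0, 0, 0], -1], [[0, 0.0031, 0.0026], [0, 0, 0], -1], [[0, 0.0033, 0.0024], [0, 0, 0], -1]]
[[[0, 0.0034, 0.0021], [0, 0, 0], -1], [[0, 0.0036, 0.002], [0, 0, 0], -1], [[0, 0.0037, 0.0016], [0, 0, 0], -1], [[0, 0.0038, 0.0014], [0, 0, 0], -1], [[0, 0.0039, 0.0012], [0, 0, 0], -1]]
[[[0, 0.0039, 0.0008], [0, 0, 0], -1], [[0, 0.004, 0.0006], [0, 0, 0], -1], [[0, 0.0041, 0.0003], [0, 0, 0], -1], [[0, 0.004, 0.0], [0, 0, 0], -1], [[0, 0.0041, -0.0003], [0, 0, 0], -1]]
[[[0, 0.004, -0.0005], [0, 0, 0], -1], [[0, 0.004, -0.0008], [0, 0, 0], -1], [[0, 0.0039, -0.0011], [0, 0, 0], -1], [[0, 0.0038, -0.0014], [0, 0, 0], -1], [[0, 0.0037, -0.0016], [0, 0, 0], -1]]
[[[0, 0.0045, -0.0024], [0, 0, 0], -1], [[0, 0.0042, -0.0028], [0, 0, 0], -1], [[0, 0.0, 0.0], [0, 0, 0], -1], [[0, 0.0, 0.0], [0, 0, 0], -1], [[0, 0.0, 0.0], [0, 0, 0], -1]]
end 202.0
```

>>> jog_arm --motion '[[[0, 0, 0.002], [0, 0, 0], -1], [[0, 0.0001, 0.0041], [0, 0, 0], -1], [[0, 0.0004, 0.004], [0, 0, 0], -1], [[0, 0.0007, 0.004], [0, 0, 0], -1], [[0, 0.0009, 0.0039], [0, 0, 0], -1]]'

```text
t: 27.1
tcp_pos: [578.2, -65.4, 309.4]
orientation: [0.084, -0.702, 0.085, 0.702]
contact_force: [1.3, -6.8, 1.3]
gripper_width: 0.317
```

>>> jog_arm --motion '[[[0, 0.0013, 0.0039], [0, 0, 0], -1], [[0, 0.0015, 0.0038], [0, 0, 0], -1], [[0, 0.0017, 0.0036], [0, 0, 0], -1], [[0, 0.0021, 0.0035], [0, 0, 0], -1], [[0, 0.0022, 0.0034], [0, 0, 0], -1]]'

```text
t: 27.6
tcp_pos: [559.1, -69.4, 309.5]
orientation: [-0.085, 0.703, -0.085, -0.701]
contact_force: [3.4, -6.8, -0.8]
gripper_width: 0.317
```

>>> jog_arm --motion '[[[0, 0.0025, 0.0032], [0, 0, 0], -1], [[0, 0.0027, 0.003], [0, 0, 0], -1], [[0, 0.0029, 0.0029], [0, 0, 0], -1], [[0, 0.0031, 0.0026], [0, 0, 0], -1], [[0, 0.0033, 0.0024], [0, 0, 0], -1]]'

```text
t: 28.1
tcp_pos: [542.3, -79.5, 309.5]
orientation: [-0.085, 0.703, -0.084, -0.701]
contact_force: [4.2, -2.4, -1.3]
gripper_width: 0.315
```

>>> jog_arm --motion '[[[0, 0.0034, 0.0021], [0, 0, 0], -1], [[0, 0.0036, 0.002], [0, 0, 0], -1], [[0, 0.0037, 0.0016], [0, 0, 0], -1], [[0, 0.0038, 0.0014], [0, 0, 0], -1], [[0, 0.0039, 0.0012], [0, 0, 0], -1]]'

```text
t: 28.6
tcp_pos: [529.6, -95.3, 309.6]
orientation: [-0.085, 0.702, -0.084, -0.702]
contact_force: [4.3, -2.5, -1.7]
gripper_width: 0.312
```

```bash
python3 ang.py
```

```text
t 28.6 top [(10.2, 6)] tcp [529.6 -95.3 309.6] F [ 4. -2. -2.]
wheel deg 151.4
```

>>> jog_arm --motion '[[[0, 0.0039, 0.0008], [0, 0, 0], -1], [[0, 0.004, 0.0006], [0, 0, 0], -1], [[0, 0.0041, 0.0003], [0, 0, 0], -1], [[0, 0.004, 0], [0, 0, 0], -1], [[0, 0.0041, -0.0003], [0, 0, 0], -1]]'

```text
t: 29.15
tcp_pos: [523.2, -114.7, 309.7]
orientation: [0.085, -0.702, 0.085, 0.702]
contact_force: [2.4, 1.0, -1.7]
gripper_width: 0.316
```

>>> jog_arm --motion '[[[0, 0.004, -0.0005], [0, 0, 0], -1], [[0, 0.004, -0.0008], [0, 0, 0], -1], [[0, 0.0039, -0.0011], [0, 0, 0], -1], [[0, 0.0038, -0.0014], [0, 0, 0], -1], [[0, 0.0037, -0.0016], [0, 0, 0], -1]]'

```text
t: 29.65
tcp_pos: [523.7, -135.0, 309.7]
orientation: [0.085, -0.701, 0.085, 0.703]
contact_force: [0.3, 1.1, 0.9]
gripper_width: 0.322
```

```bash
python3 ang.py; python3 - <<'E'
from ang import *
im=cv2.imread(sorted(__import__("glob").glob("pics/L*.png"),key=os.path.getmtime)[-1])
cv2.imwrite("pics/v6.png",cv2.resize(im[80:240,170:426],(768,480),interpolation=cv2.INTER_CUBIC))
print((pix("top",[T[0]+103*np.cos(np.radians(5.3)),T[1]+103*np.sin(np.radians(5.3)),100])-[170,80])*3)
E
```

```text
t 29.65 top [(10.2, 6)] tcp [ 523.7 -135.   309.7] F [0. 1. 1.]
wheel deg 191.5
[307.50715634 140.39132899]
```

View pics/v6.png

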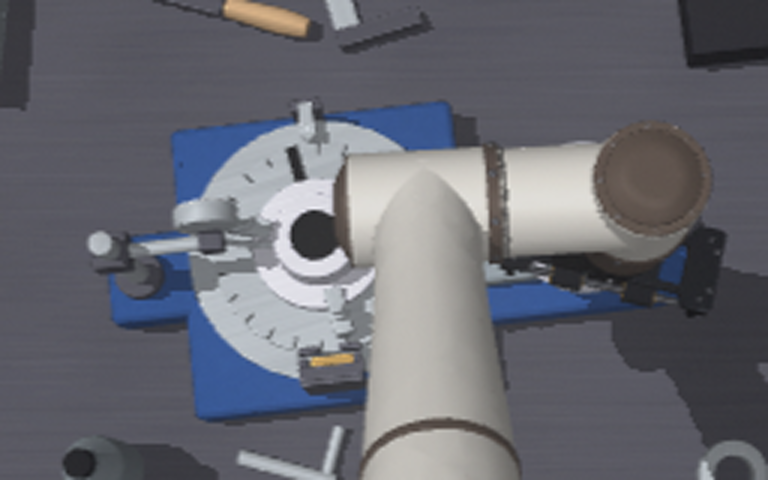

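The zero line stands at +10.2° and the table is at rest, so it overshot. The readings near 265° were biased low. I'll go round again, aim slightly short where the view is clear, then nudge.

```bash
python3 - <<'E'
from sim import *
r=lambda x:np.radians(x)*10
I,d=.039,.040
# check on last run
print(sim(178.8,.67,[(.05,0)]+[(.1,r(9))]*15+[(.05,0)]+[(.1,r(9))]*10+[(.05,0)]+[(.1,r(9))]*15+[(.05,0)]+[(.1,r(9))]*6+[(.1,r(4.5))]+[(1.2,0)],I,d)[-1], "meas 370.2")
for n1 in range(0,50,5):
  for n2 in range(5,100):
    S=[(.1,r(6))]+[(.1,r(12))]*n1+[(.1,r(9))]*n2+[(1.5,0)]
    o=sim(10.2,0,S,I,d,.005)[-1][0];wh=(192+6+12*n1+9*n2)%360
    if abs(o-350)<2.1:print(n1,n2,o,wh,(n1+n2)*.1)
for n in range(2,9):print("nudge",n,[sim(0,0,[(.1,r(9))]*n+[(1.2,0)],i,dd)[-1][0] for i,dd in((I,d),(.043,.043),(.045,.04))])
E
```

```text
(np.float64(371.7), 0.0) meas 370.2
0 88 350.7 270 8.8
5 79 350.6 249 8.4
10 70 350.6 228 8.0
15 61 350.5 207 7.6000000000000005
20 52 350.4 186 7.2
25 43 350.2 165 6.800000000000001
30 34 349.8 144 6.4
35 25 348.8 123 6.0
40 17 351.2 111 5.7
45 9 351.4 99 5.4
nudge 2 [np.float64(1.2), np.float64(1.0), np.float64(1.1)]
nudge 3 [np.float64(2.6), np.float64(2.1), np.float64(2.3)]
nudge 4 [np.float64(4.4), np.float64(3.5), np.float64(3.9)]
nudge 5 [np.float64(6.5), np.float64(5.2), np.float64(5.8)]
nudge 6 [np.float64(8.8), np.float64(7.1), np.float64(8.0)]
nudge 7 [np.float64(11.4), np.float64(9.2), np.float64(10.4)]
nudge 8 [np.float64(14.2), np.float64(11.5), np.float64(13.0)]
```

```bash
python3 gen.py 192 "[6]+[12]*25+[9]*14"; python3 - <<'E'
from sim import *
r=lambda x:np.radians(x)*10
print(sim(10.2,0,[(.1,r(6))]+[(.1,r(12))]*25+[(.1,r(9))]*14,.039,.04)[24::5])
E
```

```text
[[[0, 0.0053, -0.0029], [0, 0, 0], -1], [[0, 0.0096, -0.0075], [0, 0, 0], -1], [[0, 0.0079, -0.0092], [0, 0, 0], -1], [[0, 0.0057, -0.0107], [0, 0, 0], -1], [[0, 0.0034, -0.0117], [0, 0, 0], -1]]
[[[0, 0.0009, -0.0121], [0, 0, 0], -1], [[0, -0.0016, -0.012], [0, 0, 0], -1], [[0, -0.0041, -0.0115], [0, 0, 0], -1], [[0, -0.0064, -0.0103], [0, 0, 0], -1], [[0, -0.0084, -0.0088], [0, 0, 0], -1]]
[[[0, -0.0101, -0.0068], [0, 0, 0], -1], [[0, -0.0112, -0.0046], [0, 0, 0], -1], [[0, -0.012, -0.0021], [0, 0, 0], -1], [[0, -0.0121, 0.0003], [0, 0, 0], -1], [[0, -0.0118, 0.0029], [0, 0, 0], -1]]
[[[0, -0.0109, 0.0053], [0, 0, 0], -1], [[0, -0.0096, 0.0074], [0, 0, 0], -1], [[0, -0.0079, 0.0093], [0, 0, 0], -1], [[0, -0.0057, 0.0107], [0, 0, 0], -1], [[0, -0.0034, 0.0117], [0, 0, 0], -1]]
[[[0, -0.0009, 0.0121], [0, 0, 0], -1], [[0, 0.0016, 0.012], [0, 0, 0], -1], [[0, 0.0041, 0.0114], [0, 0, 0], -1], [[0, 0.0064, 0.0104], [0, 0, 0], -1], [[0, 0.0084, 0.0087], [0, 0, 0], -1]]
[[[0, 0.0101, 0.0069], [0, 0, 0], -1], [[0, 0.0083, 0.0036], [0, 0, 0], -1], [[0, 0.0088, 0.0024], [0, 0, 0], -1], [[0, 0.0091, 0.0009], [0, 0, 0], -1], [[0, 0.0091, -0.0006], [0, 0, 0], -1]]
[[[0, 0.0089, -0.0019], [0, 0, 0], -1], [[0, 0.0085, -0.0033], [0, 0, 0], -1], [[0, 0.0079, -0.0046], [0, 0, 0], -1], [[0, 0.007, -0.0058], [0, 0, 0], -1], [[0, 0.0061, -0.0068], [0, 0, 0], -1]]
[[[0, 0.0049, -0.0076], [0, 0, 0], -1], [[0, 0.0037, -0.0084], [0, 0, 0], -1], [[0, 0.0023, -0.0088], [0, 0, 0], -1], [[0, 0.0009, -0.0091], [0, 0, 0], -1], [[0, -0.0005, -0.0091], [0, 0, 0], -1]]
end 624.0
[(np.float64(124.2), np.float64(1.205)), (np.float64(157.1), np.float64(1.058)), (np.float64(185.4), np.float64(0.932)), (np.float64(210.9), np.float64(0.855))]
```

>>> jog_arm --motion '[[[0, 0.0053, -0.0029], [0, 0, 0], -1], [[0, 0.0096, -0.0075], [0, 0, 0], -1], [[0, 0.0079, -0.0092], [0, 0, 0], -1], [[0, 0.0057, -0.0107], [0, 0, 0], -1], [[0, 0.0034, -0.0117], [0, 0, 0], -1]]'

```text
t: 30.2
tcp_pos: [557.7, -177.1, 309.8]
orientation: [0.085, -0.701, 0.085, 0.703]
contact_force: [-2.0, -0.5, 4.0]
gripper_width: 0.316
```

>>> jog_arm --motion '[[[0, 0.0009, -0.0121], [0, 0, 0], -1], [[0, -0.0016, -0.012], [0, 0, 0], -1], [[0, -0.0041, -0.0115], [0, 0, 0], -1], [[0, -0.0064, -0.0103], [0, 0, 0], -1], [[0, -0.0084, -0.0088], [0, 0, 0], -1]]'

```text
t: 30.7
tcp_pos: [616.4, -169.6, 309.8]
orientation: [-0.084, 0.702, -0.085, -0.702]
contact_force: [-1.4, 0.2, 3.9]
gripper_width: 0.317
```

>>> jog_arm --motion '[[[0, -0.0101, -0.0068], [0, 0, 0], -1], [[0, -0.0112, -0.0046], [0, 0, 0], -1], [[0, -0.012, -0.0021], [0, 0, 0], -1], [[0, -0.0121, 0.0003], [0, 0, 0], -1], [[0, -0.0118, 0.0029], [0, 0, 0], -1]]'

```text
t: 31.2
tcp_pos: [638.5, -115.2, 309.6]
orientation: [0.084, -0.702, 0.085, 0.703]
contact_force: [-2.0, -1.0, 2.7]
gripper_width: 0.313
```

>>> jog_arm --motion '[[[0, -0.0109, 0.0053], [0, 0, 0], -1], [[0, -0.0096, 0.0074], [0, 0, 0], -1], [[0, -0.0079, 0.0093], [0, 0, 0], -1], [[0, -0.0057, 0.0107], [0, 0, 0], -1], [[0, -0.0034, 0.0117], [0, 0, 0], -1]]'

```text
t: 31.7
tcp_pos: [603.2, -69.6, 309.5]
orientation: [0.084, -0.701, 0.085, 0.703]
contact_force: [-2.0, -9.3, 0.4]
gripper_width: 0.315
```

>>> jog_arm --motion '[[[0, -0.0009, 0.0121], [0, 0, 0], -1], [[0, 0.0016, 0.012], [0, 0, 0], -1], [[0, 0.0041, 0.0114], [0, 0, 0], -1], [[0, 0.0064, 0.0104], [0, 0, 0], -1], [[0, 0.0084, 0.0087], [0, 0, 0], -1]]'

```text
t: 32.2
tcp_pos: [547.0, -75.6, 309.6]
orientation: [-0.085, 0.704, -0.084, -0.7]
contact_force: [5.6, -6.7, -4.6]
gripper_width: 0.318
```

>>> jog_arm --motion '[[[0, 0.0101, 0.0069], [0, 0, 0], -1], [[0, 0.0083, 0.0036], [0, 0, 0], -1], [[0, 0.0088, 0.0024], [0, 0, 0], -1], [[0, 0.0091, 0.0009], [0, 0, 0], -1], [[0, 0.0091, -0.0006], [0, 0, 0], -1]]'

```text
t: 32.7
tcp_pos: [522.9, -116.7, 309.7]
orientation: [0.085, -0.702, 0.084, 0.702]
contact_force: [1.8, 0.7, -1.0]
gripper_width: 0.315
```

>>> jog_arm --motion '[[[0, 0.0089, -0.0019], [0, 0, 0], -1], [[0, 0.0085, -0.0033], [0, 0, 0], -1], [[0, 0.0079, -0.0046], [0, 0, 0], -1], [[0, 0.007, -0.0058], [0, 0, 0], -1], [[0, 0.0061, -0.0068], [0, 0, 0], -1]]'

```text
t: 33.2
tcp_pos: [535.6, -160.2, 309.8]
orientation: [0.084, -0.701, 0.085, 0.703]
contact_force: [-2.2, -0.5, 2.3]
gripper_width: 0.316
```

>>> jog_arm --motion '[[[0, 0.0049, -0.0076], [0, 0, 0], -1], [[0, 0.0037, -0.0084], [0, 0, 0], -1], [[0, 0.0023, -0.0088], [0, 0, 0], -1], [[0, 0.0009, -0.0091], [0, 0, 0], -1], [[0, -0.0005, -0.0091], [0, 0, 0], -1]]'

```text
t: 33.7
tcp_pos: [575.8, -181.5, 309.9]
orientation: [-0.084, 0.702, -0.085, -0.702]
contact_force: [-1.5, -2.4, 1.4]
gripper_width: 0.311
```

```bash
python3 ang.py; python3 gen.py 264 "[9]*29+[0]"
```

```text
t 33.7 top [(214.8, 7)] tcp [ 575.8 -181.5  309.9] F [-2. -2.  1.]
wheel deg 264.9
[[[0, -0.0019, -0.0089], [0, 0, 0], -1], [[0, -0.0033, -0.0085], [0, 0, 0], -1], [[0, -0.0046, -0.0079], [0, 0, 0], -1], [[0, -0.0058, -0.007], [0, 0, 0], -1], [[0, -0.0068, -0.0061], [0, 0, 0], -1]]
[[[0, -0.0077, -0.0049], [0, 0, 0], -1], [[0, -0.0083, -0.0037], [0, 0, 0], -1], [[0, -0.0088, -0.0023], [0, 0, 0], -1], [[0, -0.0091, -0.0009], [0, 0, 0], -1], [[0, -0.0091, 0.0005], [0, 0, 0], -1]]
[[[0, -0.0089, 0.0019], [0, 0, 0], -1], [[0, -0.0085, 0.0033], [0, 0, 0], -1], [[0, -0.0079, 0.0046], [0, 0, 0], -1], [[0, -0.007, 0.0058], [0, 0, 0], -1], [[0, -0.0061, 0.0068], [0, 0, 0], -1]]
[[[0, -0.0049, 0.0077], [0, 0, 0], -1], [[0, -0.0037, 0.0083], [0, 0, 0], -1], [[0, -0.0023, 0.0088], [0, 0, 0], -1], [[0, -0.0009, 0.0091], [0, 0, 0], -1], [[0, 0.0005, 0.0091], [0, 0, 0], -1]]
[[[0, 0.0019, 0.0089], [0, 0, 0], -1], [[0, 0.0033, 0.0085], [0, 0, 0], -1], [[0, 0.0046, 0.0079], [0, 0, 0], -1], [[0, 0.0058, 0.007], [0, 0, 0], -1], [[0, 0.0068, 0.0061], [0, 0, 0], -1]]
[[[0, 0.0077, 0.0049], [0, 0, 0], -1], [[0, 0.0083, 0.0037], [0, 0, 0], -1], [[0, 0.0088, 0.0023], [0, 0, 0], -1], [[0, 0.0091, 0.0009], [0, 0, 0], -1], [[0, 0.0, 0.0], [0, 0, 0], -1]]
end 525.0
```

>>> jog_arm --motion '[[[0, -0.0019, -0.0089], [0, 0, 0], -1], [[0, -0.0033, -0.0085], [0, 0, 0], -1], [[0, -0.0046, -0.0079], [0, 0, 0], -1], [[0, -0.0058, -0.007], [0, 0, 0], -1], [[0, -0.0068, -0.0061], [0, 0, 0], -1]]'

```text
t: 34.25
tcp_pos: [618.7, -167.3, 310.0]
orientation: [-0.085, 0.703, -0.085, -0.701]
contact_force: [1.1, -2.7, 2.1]
gripper_width: 0.315
```

>>> jog_arm --motion '[[[0, -0.0077, -0.0049], [0, 0, 0], -1], [[0, -0.0083, -0.0037], [0, 0, 0], -1], [[0, -0.0088, -0.0023], [0, 0, 0], -1], [[0, -0.0091, -0.0009], [0, 0, 0], -1], [[0, -0.0091, 0.0005], [0, 0, 0], -1]]'

```text
t: 34.75
tcp_pos: [638.7, -127.5, 309.7]
orientation: [0.085, -0.702, 0.084, 0.702]
contact_force: [-0.2, -0.9, 3.0]
gripper_width: 0.314
```

>>> jog_arm --motion '[[[0, -0.0089, 0.0019], [0, 0, 0], -1], [[0, -0.0085, 0.0033], [0, 0, 0], -1], [[0, -0.0079, 0.0046], [0, 0, 0], -1], [[0, -0.007, 0.0058], [0, 0, 0], -1], [[0, -0.0061, 0.0068], [0, 0, 0], -1]]'

```text
t: 35.25
tcp_pos: [625.1, -85.7, 309.5]
orientation: [0.084, -0.701, 0.085, 0.703]
contact_force: [-2.7, -3.9, 3.5]
gripper_width: 0.316
```

>>> jog_arm --motion '[[[0, -0.0049, 0.0077], [0, 0, 0], -1], [[0, -0.0037, 0.0083], [0, 0, 0], -1], [[0, -0.0023, 0.0088], [0, 0, 0], -1], [[0, -0.0009, 0.0091], [0, 0, 0], -1], [[0, 0.0005, 0.0091], [0, 0, 0], -1]]'

```text
t: 35.75
tcp_pos: [586.2, -65.5, 309.5]
orientation: [0.084, -0.702, 0.085, 0.702]
contact_force: [0.8, -8.7, 0.1]
gripper_width: 0.314
```

>>> jog_arm --motion '[[[0, 0.0019, 0.0089], [0, 0, 0], -1], [[0, 0.0033, 0.0085], [0, 0, 0], -1], [[0, 0.0046, 0.0079], [0, 0, 0], -1], [[0, 0.0058, 0.007], [0, 0, 0], -1], [[0, 0.0068, 0.0061], [0, 0, 0], -1]]'

```text
t: 36.25
tcp_pos: [544.8, -77.4, 309.6]
orientation: [-0.085, 0.704, -0.084, -0.7]
contact_force: [4.0, -3.5, -2.8]
gripper_width: 0.321
```

>>> jog_arm --motion '[[[0, 0.0077, 0.0049], [0, 0, 0], -1], [[0, 0.0083, 0.0037], [0, 0, 0], -1], [[0, 0.0088, 0.0023], [0, 0, 0], -1], [[0, 0.0091, 0.0009], [0, 0, 0], -1], [[0, 0, 0], [0, 0, 0], -1]]'

```text
t: 36.75
tcp_pos: [524.5, -108.5, 309.7]
orientation: [0.085, -0.702, 0.085, 0.702]
contact_force: [3.0, -1.4, -0.7]
gripper_width: 0.316
```

>>> jog_arm --motion '[[[0, 0, 0], [0, 0, 0], -1], [[0, 0, 0], [0, 0, 0], -1], [[0, 0, 0], [0, 0, 0], -1], [[0, 0, 0], [0, 0, 0], -1], [[0, 0, 0], [0, 0, 0], -1]]'

```text
t: 37.25
tcp_pos: [524.9, -107.4, 309.7]
orientation: [0.085, -0.702, 0.084, 0.702]
contact_force: [2.4, -1.3, 0.6]
gripper_width: 0.319
```

```bash
python3 ang.py; python3 ang.py; python3 gen.py 165 "[9]*6"
```

```text
t 37.25 top [(348.7, 5)] tcp [ 524.9 -107.4  309.7] F [ 2. -1.  1.]
wheel deg 164.1
t 37.3 top [(348.7, 5)] tcp [ 524.9 -107.4  309.7] F [ 1. -0.  0.]
wheel deg 164.2
[[[0, 0.0091, -0.0005], [0, 0, 0], -1], [[0, 0.0089, -0.002], [0, 0, 0], -1], [[0, 0.0085, -0.0033], [0, 0, 0], -1], [[0, 0.0079, -0.0046], [0, 0, 0], -1], [[0, 0.007, -0.0057], [0, 0, 0], -1]]
[[[0, 0.0061, -0.0068], [0, 0, 0], -1]]
end 219.0
```

It rests at 348.7°. I'll nudge it about 10° with 6½ rows.

>>> jog_arm --motion '[[[0, 0.0091, -0.0005], [0, 0, 0], -1], [[0, 0.0089, -0.002], [0, 0, 0], -1], [[0, 0.0085, -0.0033], [0, 0, 0], -1], [[0, 0.0079, -0.0046], [0, 0, 0], -1], [[0, 0.007, -0.0057], [0, 0, 0], -1]]'

```text
t: 37.85
tcp_pos: [530.3, -152.7, 309.8]
orientation: [0.085, -0.701, 0.085, 0.703]
contact_force: [-1.4, 0.8, 2.4]
gripper_width: 0.316
```

>>> jog_arm --motion '[[[0, 0.0061, -0.0068], [0, 0, 0], -1], [[0, 0.0029, -0.0042], [0, 0, 0], -1], [[0, 0, 0], [0, 0, 0], -1], [[0, 0, 0], [0, 0, 0], -1], [[0, 0, 0], [0, 0, 0], -1]]'

```text
t: 38.35
tcp_pos: [538.7, -163.5, 309.8]
orientation: [0.084, -0.701, 0.085, 0.703]
contact_force: [-2.5, -3.6, 3.7]
gripper_width: 0.315
```

>>> jog_arm --motion '[[[0, 0, 0], [0, 0, 0], -1], [[0, 0, 0], [0, 0, 0], -1], [[0, 0, 0], [0, 0, 0], -1], [[0, 0, 0], [0, 0, 0], -1], [[0, 0, 0], [0, 0, 0], -1]]'

```text
t: 38.85
tcp_pos: [538.6, -163.3, 309.9]
orientation: [0.084, -0.701, 0.085, 0.703]
contact_force: [-3.5, -3.6, 4.2]
gripper_width: 0.315
```

```bash
python3 ang.py; python3 ang.py; python3 gen.py 224 "[9]*5"
```

```text
t 38.85 top [(0.4, 6)] tcp [ 538.6 -163.3  309.9] F [-3. -4.  4.]
wheel deg 223.3
t 38.9 top [(0.4, 6)] tcp [ 538.6 -163.3  309.8] F [-3. -5.  5.]
wheel deg 223.3
[[[0, 0.0042, -0.0081], [0, 0, 0], -1], [[0, 0.003, -0.0086], [0, 0, 0], -1], [[0, 0.0015, -0.009], [0, 0, 0], -1], [[0, 0.0001, -0.0091], [0, 0, 0], -1], [[0, -0.0013, -0.009], [0, 0, 0], -1]]
end 269.0
```

The zero line is at 0.4° and at rest. I'll release, lift and back away.

>>> jog_arm --motion '[[[0, 0, 0], [0, 0, 0], 1], [[0, 0, 0], [0, 0, 0], 1], [[0, 0, 0], [0, 0, 0], 1], [[0, 0, 0], [0, 0, 0], 1], [[0, 0, 0], [0, 0, 0], 1]]'

```text
t: 39.45
tcp_pos: [539.4, -162.7, 309.7]
orientation: [-0.085, 0.702, -0.084, -0.702]
contact_force: [0.8, -0.2, 0.4]
gripper_width: 0.683
```

>>> jog_arm --motion '[[[0, 0, 0], [0, 0, 0], 1], [[0, 0, 0], [0, 0, 0], 1], [[0, 0, 0], [0, 0, 0], 1], [[0, 0, 0], [0, 0, 0], 1], [[0, 0, 0], [0, 0, 0], 1]]'

```text
t: 39.95
tcp_pos: [539.2, -163.0, 309.8]
orientation: [-0.085, 0.702, -0.085, -0.702]
contact_force: [-1.0, 0.3, 0.2]
gripper_width: 0.994
```

>>> jog_arm --motion '[[[-0.01, 0, 0], [0, 0, 0], 1], [[-0.02, 0, 0], [0, 0, 0], 1], [[-0.03, 0, 0], [0, 0, 0], 1], [[-0.03, 0, 0], [0, 0, 0], 1], [[-0.03, 0, 0], [0, 0, 0], 1]]'

```text
t: 40.45
tcp_pos: [539.0, -163.0, 431.9]
orientation: [-0.085, 0.702, -0.085, -0.702]
contact_force: [0.0, -0.5, -0.3]
gripper_width: 1.003
```

>>> jog_arm --motion '[[[0, 0.03, 0], [0, 0, 0], 1], [[0, 0.04, 0], [0, 0, 0], 1], [[0, 0.04, 0], [0, 0, 0], 1], [[0, 0.04, 0], [0, 0, 0], 1], [[0, 0.04, 0], [0, 0, 0], 1]]'

```text
t: 40.95
tcp_pos: [493.4, -348.9, 430.9]
orientation: [-0.084, 0.702, -0.085, -0.702]
contact_force: [0.6, 0.4, -0.7]
gripper_width: 1.0
```

>>> jog_arm --motion '[[[0, 0.03, 0], [0, 0, 0], 1], [[0, 0.01, 0], [0, 0, 0], 1], [[0, 0, 0], [0, 0, 0], 1], [[0, 0, 0], [0, 0, 0], 1], [[0, 0, 0], [0, 0, 0], 1]]'

```text
t: 41.45
tcp_pos: [485.0, -385.2, 430.1]
orientation: [-0.084, 0.702, -0.084, -0.702]
contact_force: [-0.1, 0.7, -0.5]
gripper_width: 0.999
```

```bash
python3 ang.py; python3 - <<'E'
from ang import *
im=cv2.imread(sorted(__import__("glob").glob("pics/L*.png"),key=os.path.getmtime)[-1])
cv2.imwrite("pics/v7.png",cv2.resize(im[60:270,170:506],(800,500),interpolation=cv2.INTER_CUBIC))
E
```

```text
t 41.45 top [(0.7, 7)] tcp [ 485.  -385.2  430.1] F [-0.  1. -1.]
wheel deg 249.9
```

View pics/v7.png

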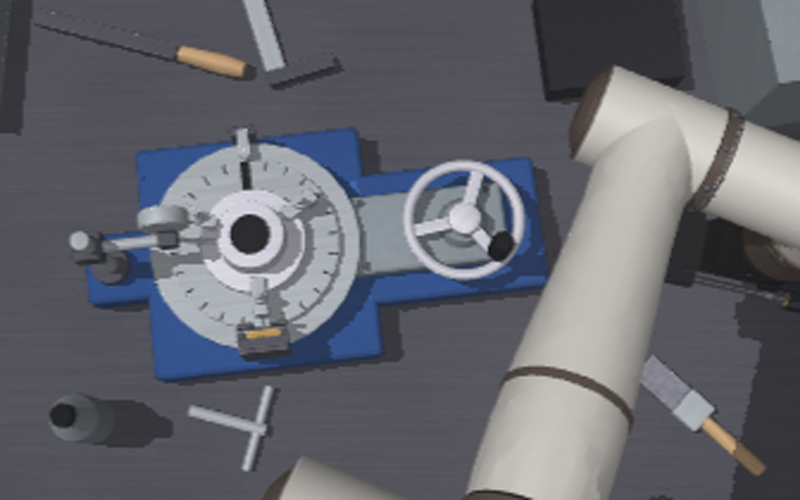

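The final view shows the zero line at (246,175), directly under the pointer tip at (245,155). The handle is free and the other things I can see have not moved. Handing in.

```bash
python3 -c "
from station import bot;print(bot.hand_in())"
```

```text
the job is handed in; nothing more can be done
None
```

The run-out check is done and handed in at about 41.5 s of the 64 s allowed; no verdict was reported.

- **Speed:** I cranked the table by its handle and held it at 1.22–1.30 rad/s (11.6–12.4 rpm) by camera, from about t = 10.2 to 16.0 s. I kept cranking at the same rate to 17.55 s. There was no camera fix after 16.0 s, so the last 1.5 s rests on a model fitted to the readings. The fit gave 1.16–1.34 rad/s over the whole time, so 6 s in band is well supported but was not read directly.
- **Stop:** The first stop overshot the pointer by 10°, so I went round once more. It then came to rest at 348.7°, short of the pointer, and a small nudge brought it to 0.4°.
- **Last check:** With the handle released and the arm backed away, the top camera read the zero line at +0.7° from the pointer. The oil can, chuck key and brush looked undisturbed. The spanner and ring gauge were hidden or out of view, but the arm's path did not go near them, and forces on the tool stayed below about 15 N.
- **Disagreement:** Some zero-line readings near 265–270° seemed about 5° low, probably from shadow or partial occlusion. That likely caused the first overshoot.

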